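Snap the blade cartridge into the vegetable slicer with a pestle

TASK

The blade cartridge sits loose in the mouth of the vegetable slicer. Take the wooden pestle from its holder and press the cartridge straight down with it, gently, until it snaps fully home and stays down, without touching the sharp cartridge with the gripper. Then stand the pestle back in its holder, and leave the other things on the worktop as they are.

Things in the scene. Friction and masses are not known exactly. Their poses are not given: they have to be found in the camera images.
- slicer: white plastic base of a vegetable slicer, fixed: block 130 x 130 mm, 70 mm high (lugs up to 35 mm high on its +x and -x sides), with a round bore 62 mm across open at the top. Origin: centre of the underside, under the bore's axis; z up.
- cartridge: grey plastic blade cartridge: round plug 60 mm across, 22 mm high, bevelled foot, groove round its waist, sharp steel blades on top. Origin: centre of its underside; z up. About 60 g. It starts upright and loose in the bore's mouth (1 mm play), underside 63 mm above the slicer's origin, on a spring plate that lifts it back (2 N at the top, 4 N at the bottom) unless it has snapped in.
- hub (a point): top centre of the cartridge's flat hub, the place to press: 22 mm across, 5 mm higher than the rest, 27 mm above the cartridge's origin. A push of more than 24 N cracks the cartridge.
- mouth (a point): centre of the bore's mouth, 70 mm above the slicer's origin. Inside, at an unmeasured depth that differs each time (slice thickness), are four spring pawls, met after 1 to 20 mm of pressing. They resist with up to 9 to 17 N for 3 to 5 mm, then only the plate's spring is felt; 8 mm past first touch they snap into the groove, 1 to 2 mm on is a stop, springy for 1 mm, then hard. Home is 9 to 28 mm below the start.
- pestle: plain round wooden pestle, 27 mm across, 130 mm long (the top 6 mm is 23 mm across), flat foot, mass about 90 g. Origin: centre of the foot; z runs along it to the top. It starts upright in the holder; a good place to grip is 75 to 105 mm above the foot.
- holder: wooden block 80 x 80 mm, 40 mm high, fixed to the worktop, with one round hole 36 mm across and 30 mm deep in the middle, in which the pestle stands. Origin: centre of the underside; z up; the hole's floor is 10 mm above it.
- potato_a: potato 90 mm long, 60 mm high; a bystander; origin at the centre of its underside
- potato_b: potato 77 mm long, 51 mm high; a bystander; origin at the centre of its underside
- potato_c: potato 99 mm long, 66 mm high; a bystander; origin at the centre of its underside
- mug: white mug, 80 mm across, 90 mm high, handle on its +y side; a bystander; origin at the centre of its underside
- sponge: dish sponge 60 x 100 x 30 mm; a bystander; origin at the centre of its underside
- spare_disc: flat steel disc 84 mm across, 8 mm thick, with a small stub; not used here; a bystander; origin at the centre of its underside
- soap_a: dish-soap bottle, 64 mm across, 190 mm high; a bystander; origin at the centre of its underside
- soap_b: dish-soap bottle, 68 mm across, 200 mm high; a bystander; origin at the centre of its underside
There are look-alikes about, which are no part of the job. Of the things that look like the holder, take the one that is farthest to the robot's left at the start.

How it is judged:
On the way, in this order (a step that is already met when the one before it is completed fails the run):
1. the pestle is lifted out of its holder (z of pestle in the frame of holder above 0.05 m), for 0.1 s.
2. the cartridge is pressed down (z of cartridge in the frame of slicer below 0.0545 m and angle between cartridge's own z axis and vertical below 0.08 rad and horizontal distance between cartridge and slicer below 0.004 m), for 0.2 s.
At the end, for the whole second after the job is handed in: Cartridge snapped in and at rest: underside under 54.5 mm above the slicer's origin, level within 0.08 rad, within 4 mm of the bore's axis. Pestle at rest in the holder's hole: foot 6 to 16 mm above the holder's origin, within 10 mm of the axis, upright within 0.15 rad (all of step 2 and z of pestle in the frame of holder between 0.006 and 0.016 m and horizontal distance between pestle and holder below 0.01 m and angle between pestle's own z axis and vertical below 0.15 rad and linear speed of each of pestle, cartridge below 0.02 m/s); the robot touches nothing.
It fails at once if the pestle presses on the cartridge with more than 24 N (contact force between pestle and cartridge above 24 N).
It fails at once if the gripper or the arm touches the cartridge (contact force between any of the fingers, the arm and cartridge above 0.3 N).
It fails at once if a bystander is moved by more than 30 mm (distance of any of potato_a, potato_b, potato_c, mug, sponge, spare_disc, soap_a, soap_b from where it was at the start of the episode above 0.03 m).
It also fails if it takes over 64 s, if anything falls off the work surface, if the arm or the gripper's body presses on something with over 40 N, if the wrist force passes 120 N, or if a joint passes its speed limit or range.

ROBOT

A 7-joint arm with a two-finger parallel gripper is mounted at the origin on the work surface. World frame = base frame: x ahead of the robot, y to its left, z up, the work surface at z = 0. Lengths are in m, angles in rad, forces in N, time in s.
With the tool pointing down it reaches from about 0.425 to 0.95 m from the base axis. Payload 4.7 kg.
Tool frame: the origin (TCP) lies midway between the tips of the shut fingers; the grasp point (between the pads) lies 19 mm behind it; x points along the fingers, y is the direction in which the jaws open and shut, and the axes are right-handed (so a half turn about x gives the same grasp; the last joint's range is limited). The gripper opens to 85 mm and grips with 20 to 120 N. Pads are 22 mm wide; open, the fingers measure 114 mm over their backs; the gripper's body (76 mm by 85 mm) begins 54 mm behind the grasp point. The pads swing forward as they close: fully open they stand 13 mm farther back than shut.
Start: joints at [-0.029, 0.469, -0.049, 1.532, 0.024, 1.141, -0.082], TCP at [0.675, 0, 0.198] pointing down, gripper open.
Joint ranges: [-2.59, 2.59], [-0.33, 1.99], [-1.39, 1.29], [0.1, 2.45], [-1.04, 4.18], [0.21, 1.99], [-2.66, 2.66]. Speed limits (rad/s): [2.57, 2.57, 3.14, 3.14, 3.14, 3.14, 3.14].

INTERFACE

Orientations are given as a unit quaternion [w, x, y, z].
In Python, from station import manip, cams gives the robot as it stands.
- The arm moves only by the tool servo_tool, never from a script. Its argument "increments" is a list of rows, each an object with "claw": the finger opening in mm, from 0 to 85.4; "dp": the shift along the tool's x, y, z in mm, a list of three; "yaw": the turn about the tool's x in degrees. A call has 1 to 12 rows; each row shifts and turns the commanded pose from where the row before left it, along the tool's axes as they then stand; what a row does not reach is not made up. A row lasts 1/10 s, in which the tool goes at most 50 mm and 8.59 degrees, less where a joint would pass 70% of its speed; a pose out of reach is approached as far as the arm can. A call is refused whole if a number of a shift passes 50 or a number of a turn 8.59, either way. A call with a gripper value outside its range is refused whole. The fingers move at their own pace and stop on an object; "squeeze" is the grip in N (left out, the last holds). Time passes only in rows, so rows that do not move let the fingers close. It gives the time, the measured TCP pose, the force and the opening at its end, in the units of the state.
- manip.get_state(): the state, without advancing time (a new reading comes with each control period).
- cams.camera(name): name is "scene" or "side" or "wrist"; returns (picture, depth): 420x560x3 uint8, red, green, blue; 420x560 float32, m along the optical axis (not along the pixel's ray), 0 where there is no reading.
- cams.calibration(name): a dict with "K" (3x3 intrinsics, pixels), "R" (3x3) and "t" (3): a world point X has camera coordinates R X + t. Camera axes: x right, y down, z forward; pixel columns grow to the right and rows downward; lengths in m; the calibration is good to about 2 mm. A picture is of the moment at which its call begins: read the wrist's pose just before it. calibration takes no time and is no camera call; for the wrist camera it gives the pose at the moment of the call.
- manip.job_done(): hands the job in, once; it reports no verdict.
The state is a dict: "clock": time; "joint_pos": joint angles; "joint_vel": joint speeds; "tau": joint torques, N m; "ee_pos": TCP position; "tool_rot": TCP orientation; "force": force on the tool from outside, world axes, zero at the start; "torque": the same for the moment, N m; "gripper_width": finger opening in m.
Only numpy, scipy, OpenCV 4.12 (cv2) and the standard library are available. Lean on these libraries where they do the work, as an engineer would, in place of code of your own. Each camera call takes 0.05 s, during which the arm holds its last target.

## Working session

There is one attempt and no reset: what is moved stays moved. The work goes in short steps, Python scripts to look and compute and a tool call to move; the robot and the scene stay as the last step left them, time stands still between calls to the robot, and variables do not carry over. Pictures are saved under pics/ and viewed, and the job is handed in when it is done.

Besides the shell and the picture viewer there is one more tool, called by a JSON object that holds its "method" and its "body", one argument or row to a line. servo_tool: Moves the arm, as the interface text tells. Its arguments: {"type":"object","properties":{"increments":{"type":"array"},"squeeze":{"type":"number"}},"required":["increments"]}

```bash
ls; mkdir -p pics; python3 - <<'E'
from station import manip, cams
import cv2,numpy as np
s=manip.get_state()
for k,v in s.items(): print(k,np.round(v,4))
for n in ["scene","side","wrist"]:
    c=cams.calibration(n); p,d=cams.camera(n)
    cv2.imwrite(f"pics/{n}0.png",p[:,:,::-1]); np.savez(f"{n}0.npz",p=p,d=d,K=c["K"],R=c["R"],t=c["t"])
    print(n,np.round(c["K"],1).tolist(),np.round(c["R"],3).tolist(),np.round(c["t"],3))
E
```

```text
pics
clock 0.0
joint_pos [-0.0289  0.4694 -0.0486  1.5337  0.024   1.141  -0.0823]
joint_vel [-0.0001  0.0017  0.0008  0.0002 -0.0004 -0.0019  0.001 ]
tau [ 1.20000e-03 -5.10321e+01 -4.64000e-02 -2.37717e+01  1.06000e-02
  7.40000e-03  0.00000e+00]
ee_pos [0.6744 0.     0.197 ]
tool_rot [-0.4995 -0.4995 -0.5005  0.5005]
force [1.0936 0.315  0.2302]
torque [ 0.0488 -0.0168 -0.029 ]
gripper_width 0.0852
scene [[513.1, 0.0, 283.3], [0.0, 513.1, 208.8], [0.0, 0.0, 1.0]] [[0.614, 0.789, -0.002], [0.662, -0.516, -0.544], [-0.43, 0.333, -0.839]] [-0.351 -0.32   1.649]
side [[446.9, 0.0, 275.4], [0.0, 446.9, 207.4], [0.0, 0.0, 1.0]] [[-0.886, -0.464, -0.019], [-0.242, 0.497, -0.833], [0.396, -0.733, -0.552]] [0.49  0.206 1.   ]
wrist [[351.0, 0.0, 271.9], [0.0, 351.0, 210.7], [0.0, 0.0, 1.0]] [[1.0, -0.0, -0.001], [0.0, -0.951, 0.308], [-0.001, -0.308, -0.951]] [-0.675 -0.041  0.38 ]
```

View pics/scene0.png

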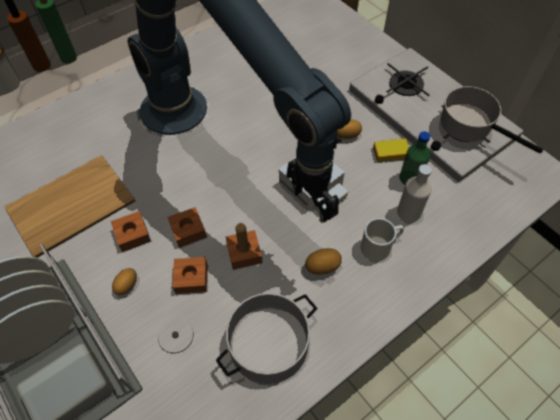

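View pics/side0.png

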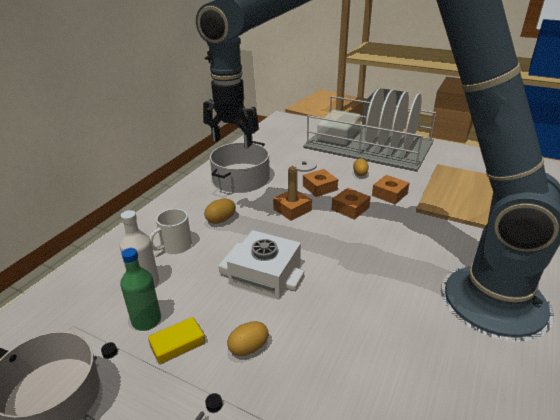

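View pics/wrist0.png

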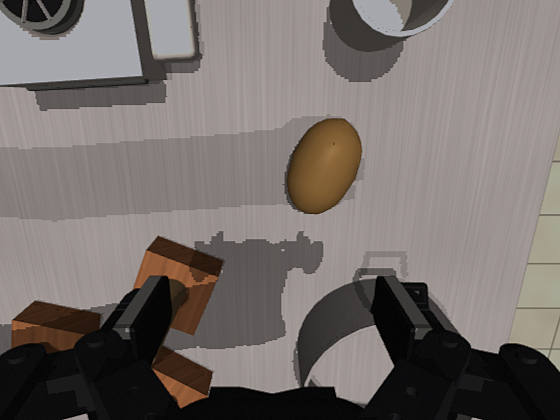

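The scene view shows four orange blocks that could be the holder, at about (130,230), (187,226), (190,274) and (243,248). The last one has a pestle standing in it. The side view shows the slicer at (263,262) with the cartridge at (264,248). Next I'll measure these.

```bash
cat > h.py <<'E'
import numpy as np,cv2
def load(f):
    z=np.load(f); return z['p'],z['d'],z['K'],z['R'],z['t']
def cloud(d,K,R,t):
    v,u=np.mgrid[:d.shape[0],:d.shape[1]]
    c=np.stack([(u-K[0,2])/K[0,0]*d,(v-K[1,2])/K[1,1]*d,d],-1)
    return (c-t)@R
def ray(u,v,z,K,R,t):
    o=-R.T@t; r=R.T@np.linalg.solve(K,[u,v,1.]); return o+r*(z-o[2])/r[2]
E
python3 - <<'E'
from h import *
for n in ["scene","side"]:
    p,d,K,R,t=load(n+"0.npz"); X=cloud(d,K,R,t)
    hsv=cv2.cvtColor(p,cv2.COLOR_RGB2HSV)
    m=((hsv[...,0]<14)&(hsv[...,1]>120)&(d>0)&(X[...,0]>.3)&(X[...,0]<1.2)&(abs(X[...,1])<.8)&(X[...,2]>.015)&(X[...,2]<.25)).astype(np.uint8)
    k,l,st,ce=cv2.connectedComponentsWithStats(m)
    for i in range(1,k):
        if st[i,4]<150: continue
        q=X[l==i]; print(n,np.round(ce[i]),st[i,4],"min",np.round(q.min(0),3),"max",np.round(q.max(0),3))
        top=(l==i)&(abs(X[...,2]-.04)<.005)
        if top.sum()>20:
            w=X[top][:,:2].astype(np.float32); r=cv2.minAreaRect(w); print("   top rect",np.round(r[0],4),np.round(r[1],3),round(r[2],1), 'medz',np.median(X[top][:,2]))
        hi=(l==i)&(X[...,2]>.07)
        if hi.sum(): print('   pestle top',np.round(X[hi].mean(0),3), X[hi][:,2].max())
    top=(abs(X[...,2]-.07)<.004)&(X[...,0]>.4)&(X[...,0]<.9)&(abs(X[...,1]-.17)<.2)&(hsv[...,1]<60)
    k,l,st,ce=cv2.connectedComponentsWithStats(top.astype(np.uint8))
    for i in range(1,k):
        if st[i,4]>100:
            w=X[l==i][:,:2].astype(np.float32); r=cv2.minAreaRect(w); print(n,"slicer top",np.round(ce[i]),st[i,4],np.round(r[0],4),np.round(r[1],3),round(r[2],1))
E
```

```text
scene [186. 226.] 810 min [ 0.368 -0.254  0.015] max [ 0.463 -0.161  0.048]
   top rect [ 0.4158 -0.2073] [0.078 0.082] 75.9 medz 0.04068062604967175
scene [130. 231.] 810 min [ 0.3   -0.379  0.015] max [ 0.383 -0.286  0.05 ]
   top rect [ 0.334  -0.3331] [0.079 0.083] 76.7 medz 0.04067872495098407
scene [244. 250.] 749 min [ 0.516 -0.177  0.015] max [ 0.616 -0.078  0.121]
   top rect [ 0.5653 -0.1264] [0.079 0.08 ] 66.3 medz 0.04058806452868979
   pestle top [ 0.571 -0.123  0.094] 0.12075176288910267
scene [189. 274.] 974 min [ 0.488 -0.33   0.015] max [ 0.598 -0.224  0.049]
   top rect [ 0.5417 -0.2766] [0.081 0.082] 56.4 medz 0.040748196663068
scene slicer top [336. 173.] 132 [0.5537 0.2036] [0.035 0.076] 40.6
side slicer top [264. 255.] 1681 [0.4994 0.1557] [0.132 0.135] 3.5
```

```bash
python3 - <<'E'
import cv2
p=cv2.imread('pics/scene0.png'); a=cv2.resize(p[190:310,100:290],None,fx=4,fy=4,interpolation=cv2.INTER_CUBIC); cv2.imwrite('pics/c1.png',a)
p=cv2.imread('pics/side0.png'); a=cv2.resize(p[150:300,210:410],None,fx=4,fy=4,interpolation=cv2.INTER_CUBIC); cv2.imwrite('pics/c2.png',a)
E
```

```text
(no output)
```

View pics/c1.png

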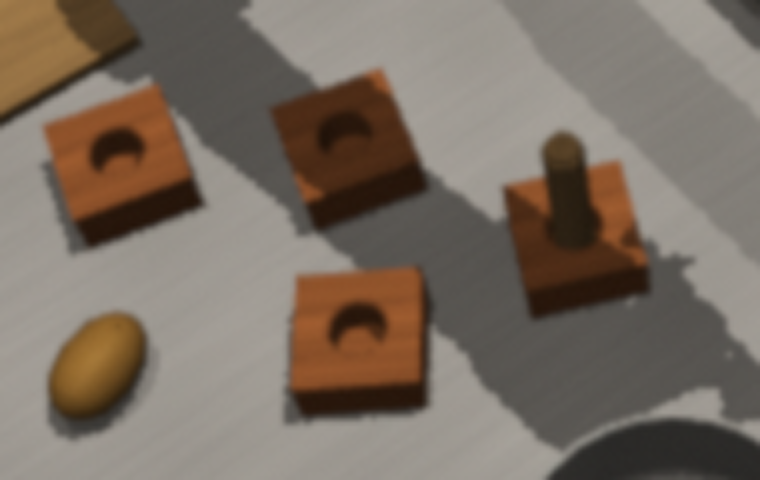

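View pics/c2.png

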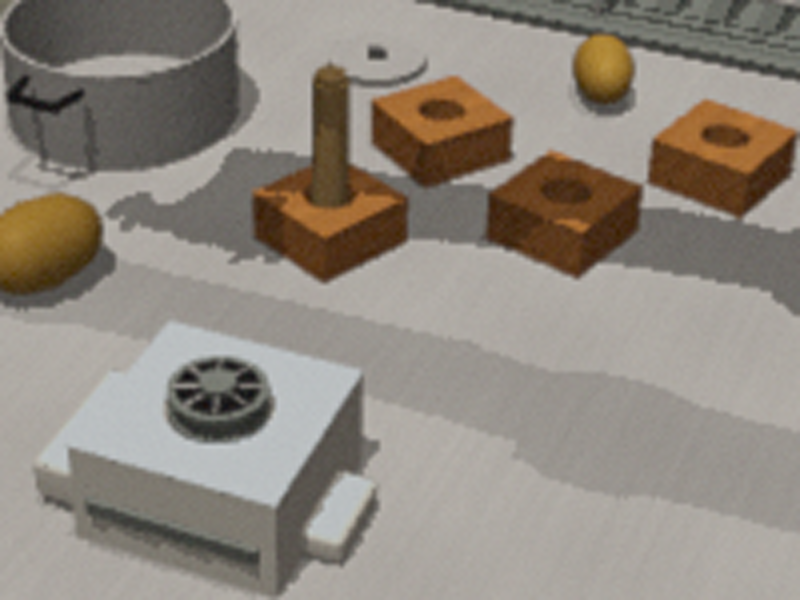

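Holder check: the four candidates have y = -0.207, -0.333, -0.126 and -0.277. The one at scene (243,248), which holds the pestle, is farthest left and its tops measure about 80 × 80 mm at z = 0.0406. It's the one to use. Next I'll refine the pestle axis and the hub.

```bash
python3 - <<'E'
from h import *
from scipy.spatial.transform import Rotation as Ro
q=[-0.4995,-0.4995,-0.5005,0.5005]; print(np.round(Ro.from_quat([*q[1:],q[0]]).as_matrix(),3).tolist())
from scipy.optimize import least_squares
for n in ["scene","side","wrist"]:
    p,d,K,R,t=load(n+"0.npz"); X=cloud(d,K,R,t); cam=-R.T@t
    near=(abs(X[...,0]-.566)<.045)&(abs(X[...,1]+.125)<.045)
    if n!="wrist":
      for lo,hi in((.05,.09),(.09,.128)):
        b=near&(X[...,2]>lo)&(X[...,2]<hi)
        w=X[b]
        # circle of known radius 13.5
        r=least_squares(lambda c:np.hypot(w[:,0]-c[0],w[:,1]-c[1])-.0135,[.566-0.0*cam[0],-.125],loss='soft_l1',f_scale=.002)
        print(n,'pestle',lo,b.sum(),np.round(r.x,4),np.abs(r.fun).mean())
      b=near&(X[...,2]>.134); print(' top',b.sum(),np.round(np.median(X[b],0),4) if b.sum() else '')
    nh=(np.hypot(X[...,0]-.5,X[...,1]-.155)<.045)
    b=nh&(X[...,2]>.0865)&(X[...,2]<.1); print(n,'hub',b.sum(),np.round(X[b].mean(0),4) if b.sum() else '', (np.round(X[b].min(0),3),np.round(X[b].max(0),3)) if b.sum() else '')
    b=nh&(X[...,2]>.078)&(X[...,2]<.1)
    if b.sum()>10: print('   plug top',b.sum(),cv2.minEnclosingCircle(X[b][:,:2].astype(np.float32)))
E
```

```text
[[-0.002, 1.0, 0.0], [0.0, 0.0, -1.0], [-1.0, -0.002, 0.0]]
scene pestle 0.05 84 [ 0.5635 -0.1257] 0.0008645876141843171
scene pestle 0.09 84 [ 0.5635 -0.1259] 0.0008906633937447267
 top 73 [ 0.5665 -0.128   0.1403]
scene hub 0  
side pestle 0.05 107 [ 0.5632 -0.126 ] 0.0012549396006294588
side pestle 0.09 114 [ 0.5634 -0.1257] 0.0012655864212788625
 top 45 [ 0.5601 -0.1204  0.1389]
side hub 184 [0.4982 0.1582 0.0882] (array([0.47 , 0.127, 0.087]), array([0.526, 0.188, 0.092]))
   plug top 357 ((0.5006042122840881, 0.15698933601379395), 0.031721148639917374)
wrist hub 142 [0.5025 0.138  0.0871] (array([0.48 , 0.126, 0.087]), array([0.527, 0.144, 0.089]))
   plug top 1729 ((0.5034059286117554, 0.14181207120418549), 0.02711387537419796)
```

{"method": "servo_tool", "body": {
  "increments": [
    {"claw": 85,"dp": [0,-11,12.6],"yaw": 0},
    {"claw": 85,"dp": [0,-11,12.6],"yaw": 0},
    {"claw": 85,"dp": [0,-11,12.6],"yaw": 0},
    {"claw": 85,"dp": [0,-11,12.6],"yaw": 0},
    {"claw": 85,"dp": [0,-11,12.6],"yaw": 0},
    {"claw": 85,"dp": [0,-11,12.6],"yaw": 0},
    {"claw": 85,"dp": [0,-11,12.6],"yaw": 0},
    {"claw": 85,"dp": [0,-11,12.6],"yaw": 0},
    {"claw": 85,"dp": [0,-11,12.6],"yaw": 0},
    {"claw": 85,"dp": [0,-11.5,12.4],"yaw": 0},
    {"claw": 85,"dp": [0,0,0],"yaw": 0},
    {"claw": 85,"dp": [0,0,0],"yaw": 0}
  ]
}}

```text
clock: 1.35
ee_pos: [0.5646, -0.1258, 0.1982]
tool_rot: [0.5, 0.5, 0.5, -0.5]
force: [-0.2, -0.3, 0.1]
gripper_width: 0.0852
```

```bash
cat > look.py <<'E'
import sys
from station import manip, cams
from h import *
s=manip.get_state(); print('t',s['clock'],'ee',np.round(s['ee_pos'],4),'q',np.round(s['tool_rot'],4),'f',np.round(s['force'],2),'w',s['gripper_width'])
for n in sys.argv[2:]:
    c=cams.calibration(n); p,d=cams.camera(n)
    cv2.imwrite(f"pics/{n}{sys.argv[1]}.png",p[:,:,::-1]); np.savez(f"{n}{sys.argv[1]}.npz",p=p,d=d,K=c["K"],R=c["R"],t=c["t"])
E
python3 look.py 1 wrist
```

```text
t 1.35 ee [ 0.5646 -0.1258  0.1982] q [ 0.5     0.5004  0.4998 -0.4998] f [-0.15 -0.25  0.11] w 0.08519665094042324
```

View pics/wrist1.png

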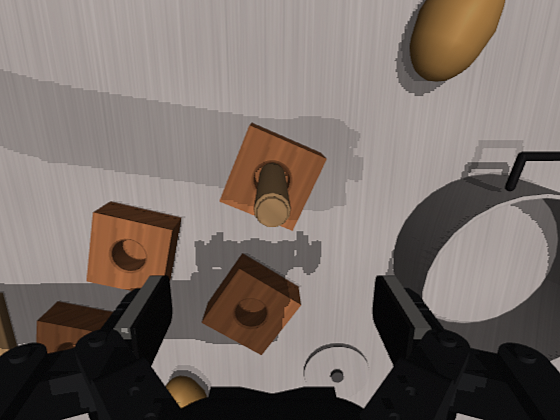

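The wrist view shows the pestle top at (271,210), midway between the fingers. Now I'll check it by ray casting.

```bash
python3 - <<'E'
from h import *
p,d,K,R,t=load("wrist1.npz"); X=cloud(d,K,R,t)
b=(X[...,2]>.136)&(X[...,2]<.15)&(np.hypot(X[...,0]-.563,X[...,1]+.126)<.03)
print('top',b.sum(),np.round(X[b].mean(0),4),[np.round(x,4) for x in cv2.minEnclosingCircle(X[b][:,:2].astype(np.float32))])
b=(abs(X[...,2]-.04)<.004)&(np.hypot(X[...,0]-.563,X[...,1]+.126)<.06)
print('holder',cv2.minAreaRect(X[b][:,:2].astype(np.float32)))
print(ray(271,210,.14,K,R,t))
E
```

```text
top 759 [ 0.5654 -0.1242  0.1397] [array([ 0.5654, -0.125 ]), np.float64(0.0115)]
holder ((0.5650813579559326, -0.12443371117115021), (0.08024398237466812, 0.08007775992155075), 66.95919036865234)
[ 0.56517065 -0.12303285  0.14      ]
```

{"method": "servo_tool", "body": {
  "increments": [
    {"claw": 85,"dp": [15,0,-0.7],"yaw": 0},
    {"claw": 85,"dp": [15,0,0],"yaw": 0},
    {"claw": 85,"dp": [15,0,0],"yaw": 0},
    {"claw": 85,"dp": [15,0,0],"yaw": 0},
    {"claw": 85,"dp": [15,0,0],"yaw": 0},
    {"claw": 85,"dp": [15,0,0],"yaw": 0},
    {"claw": 85,"dp": [15,0,0],"yaw": 0},
    {"claw": 85,"dp": [9,0,0],"yaw": 0},
    {"claw": 85,"dp": [3,0,0],"yaw": 0},
    {"claw": 85,"dp": [0,0,0],"yaw": 0}
  ]
}}

```text
clock: 2.4
ee_pos: [0.5648, -0.1246, 0.0808]
tool_rot: [0.5, 0.5, 0.5, -0.5]
force: [-0.4, 0.2, 0.2]
gripper_width: 0.0853
```

{"method": "servo_tool", "body": {
  "increments": [
    {"claw": 20,"dp": [0,0,0],"yaw": 0},
    {"claw": 10,"dp": [0,0,0],"yaw": 0},
    {"claw": 10,"dp": [0,0,0],"yaw": 0},
    {"claw": 10,"dp": [0,0,0],"yaw": 0},
    {"claw": 10,"dp": [0,0,0],"yaw": 0},
    {"claw": 10,"dp": [0,0,0],"yaw": 0},
    {"claw": 10,"dp": [0,0,0],"yaw": 0},
    {"claw": 10,"dp": [0,0,0],"yaw": 0}
  ],
  "squeeze": 80
}}

```text
clock: 3.2
ee_pos: [0.5652, -0.1252, 0.0818]
tool_rot: [0.5, 0.5, 0.5, -0.5]
force: [-1.2, -0.7, 5.4]
gripper_width: 0.0241
```

```bash
python3 look.py 2 side
```

```text
t 3.2 ee [ 0.5652 -0.1252  0.0818] q [ 0.5004  0.5004  0.4995 -0.4997] f [-1.21 -0.69  5.37] w 0.02412885879252237
```

View pics/side2.png

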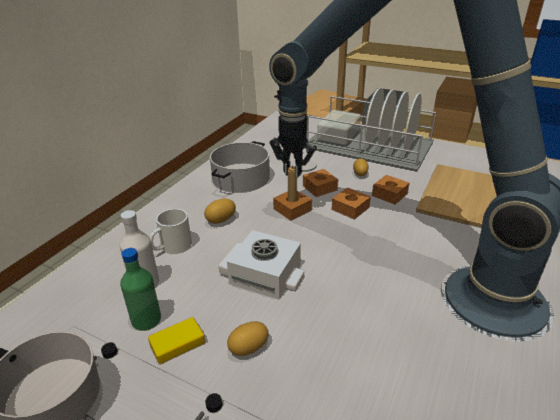

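```bash
python3 - <<'E'
import cv2
p=cv2.imread('pics/side2.png'); a=cv2.resize(p[110:225,230:350],None,fx=5,fy=5,interpolation=cv2.INTER_CUBIC); 
p=cv2.imread('pics/side0.png'); b=cv2.resize(p[110:225,230:350],None,fx=5,fy=5,interpolation=cv2.INTER_CUBIC)
import numpy as np
cv2.imwrite('pics/c3.png',cv2.resize(np.hstack([a,b]),(800,383)))
E
```

```text
(no output)
```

View pics/c3.png

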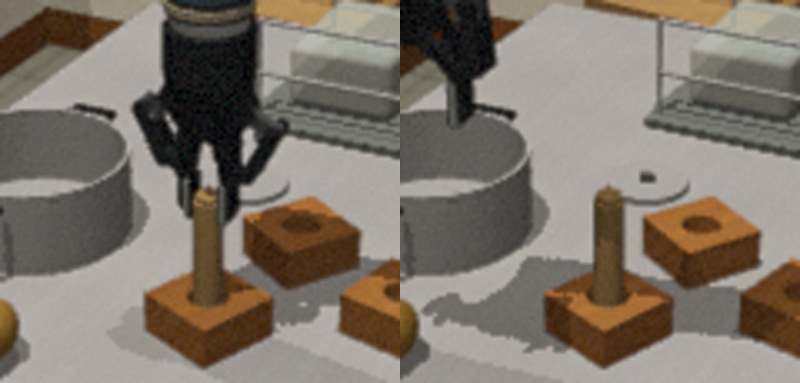

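```bash
python3 - <<'E'
from h import *
p,d,K,R,t=load("side2.npz"); X=cloud(d,K,R,t); h=cv2.cvtColor(p,cv2.COLOR_RGB2HSV)
b=(p.max(-1)<70)&(np.hypot(X[...,0]-.565,X[...,1]+.125)<.06)&(X[...,2]>.05)&(X[...,2]<.3)
w=X[b]; o=np.argsort(w[:,2])[:15]; print(b.sum(),np.round(w[o],3))
u=R@np.array([.565,-.125,.0818])+t; u=K@u; print(u[:2]/u[2])
for x in(.545,.585):
    u=K@(R@np.array([x,-.125,.0818])+t); print(u[:2]/u[2])
b=(np.hypot(X[...,0]-.565,X[...,1]+.125)<.02)&(X[...,2]>.05)&(p.max(-1)>=70)
print('pestle top z',np.sort(X[b][:,2])[-10:])
E
```

```text
1389 [[ 0.552 -0.12   0.051]
 [ 0.551 -0.125  0.051]
 [ 0.551 -0.124  0.055]
 [ 0.551 -0.125  0.058]
 [ 0.55  -0.123  0.063]
 [ 0.551 -0.125  0.065]
 [ 0.551 -0.126  0.068]
 [ 0.552 -0.121  0.08 ]
 [ 0.578 -0.122  0.119]
 [ 0.547 -0.121  0.12 ]
 [ 0.549 -0.114  0.12 ]
 [ 0.578 -0.116  0.121]
 [ 0.55  -0.116  0.122]
 [ 0.576 -0.119  0.123]
 [ 0.578 -0.115  0.125]]
[291.5692054  185.79209597]
[297.93984913 187.36976249]
[285.27757881 184.23399775]
pestle top z [0.160008   0.16062097 0.16397514 0.16433207 0.16518644 0.16523462
 0.17260624 0.17675416 0.19109544 0.19141562]
```

```bash
python3 look.py 3 scene wrist; python3 - <<'E'
import cv2,numpy as np
p=cv2.imread('pics/side2.png'); a=cv2.resize(p[140:210,260:325],(560,600),interpolation=cv2.INTER_NEAREST)
a=np.clip(a.astype(float)*1.6,0,255).astype(np.uint8)
cv2.imwrite('pics/c4.png',a)
p=cv2.imread('pics/scene3.png'); a=cv2.resize(p[190:290,190:300],None,fx=5,fy=5); cv2.imwrite('pics/c5.png',a)
E
```

```text
t 3.25 ee [ 0.5652 -0.1252  0.0818] q [ 0.5004  0.5003  0.4995 -0.4997] f [-1.03 -1.04  5.48] w 0.024603819174732637
```

View pics/c4.png

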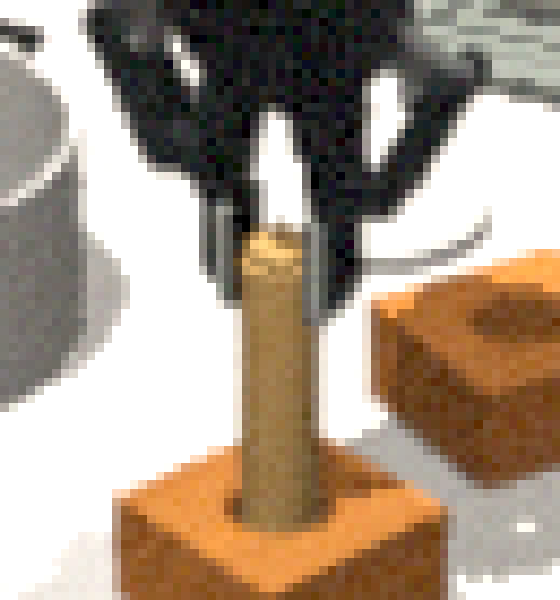

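View pics/wrist3.png

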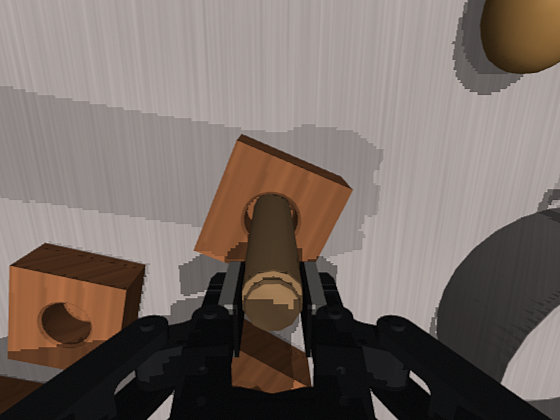

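View pics/c5.png

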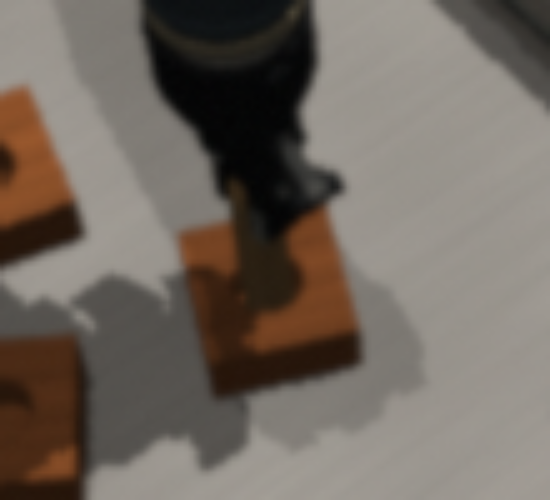

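```bash
python3 - <<'E'
from h import *
for f in("wrist3.npz","side2.npz"):
    p,d,K,R,t=load(f); X=cloud(d,K,R,t); print(f,'cam',np.round(-R.T@t,4))
    pts=[(271,310),(271,285),(271,250),(240,270),(302,270),(235,290),(308,290),(225,300)] if 'w' in f else [(291,168),(292,172),(292,180),(297,176),(286,173),(286,165),(297,168),(297,178),(297,174),(284,170)]
    for u,v in pts: print((u,v),p[v,u],np.round(X[v,u],4))
E
```

```text
wrist3.npz cam [ 0.566  -0.0472  0.2577]
(271, 310) [77 60 40] [ 0.5658 -0.1262  0.1395]
(271, 285) [161 125  87] [ 0.5659 -0.1152  0.1395]
(271, 250) [72 55 37] [ 0.5658 -0.112   0.1144]
(240, 270) [6 7 6] [ 0.5531 -0.115   0.1276]
(302, 270) [9 9 8] [ 0.5786 -0.1149  0.1279]
(235, 290) [39 36 36] [ 0.5526 -0.115   0.1434]
(308, 290) [7 5 7] [ 0.5794 -0.1143  0.1446]
(225, 300) [66 64 62] [ 0.5498 -0.1148  0.1504]
side2.npz cam [0.0871 0.8585 0.7332]
(291, 168) [154 125  73] [ 0.5649 -0.1212  0.141 ]
(292, 172) [110  86  55] [ 0.5577 -0.1127  0.1344]
(292, 180) [100  78  50] [ 0.5568 -0.1108  0.1102]
(297, 176) [67 65 61] [ 0.5466 -0.1215  0.1201]
(286, 173) [53 59 51] [ 0.5776 -0.1154  0.1251]
(286, 165) [56 55 53] [ 0.5773 -0.1153  0.1504]
(297, 168) [52 53 53] [ 0.5456 -0.1189  0.1467]
(297, 178) [133 127 120] [ 0.6327 -0.3053 -0.0025]
(297, 174) [52 56 51] [ 0.5448 -0.1175  0.1288]
(284, 170) [39 41 37] [ 0.5848 -0.1175  0.1318]
```

```bash
python3 - <<'E'
from h import *
for f,z,(cx,cy) in(("wrist0.npz",.197,(.6744,0)),("wrist1.npz",.198,(.5646,-.1258)),("wrist3.npz",.0818,(.5652,-.1252)),("side2.npz",.0818,(.5652,-.1252))):
    p,d,K,R,t=load(f); X=cloud(d,K,R,t); h=X[...,2]-z
    dk=(p.max(-1)<75)&(p.max(-1).astype(int)-p.min(-1)<14)&(abs(X[...,0]-cx)<.07)&(abs(X[...,1]-cy)<.03)&(h>-.03)&(h<.1)
    print(f,dk.sum())
    hh=h[dk]; print('  ',np.histogram(hh,bins=np.arange(-.03,.1,.01))[0])
    for side in(-1,1):
        m=dk&((X[...,0]-cx)*side>0)&(h>-.005); 
        if m.sum(): 
            i=np.argsort(h[m])[:6]; vu=np.argwhere(m)[i]; print('  ',side,vu.tolist(),np.round(X[m][i]-[cx,cy,z],3).tolist())
E
```

```text
wrist0.npz 15409
   [   0    0    0    0    0    0    0  234 1370 1918 2296 1803]
   -1 [[310, 171], [287, 169], [309, 171], [289, 169], [280, 168], [279, 168]] [[-0.042, -0.009, 0.046], [-0.042, 0.002, 0.046], [-0.042, -0.008, 0.046], [-0.042, 0.001, 0.046], [-0.042, 0.006, 0.046], [-0.042, 0.006, 0.047]]
   1 [[307, 372], [299, 373], [306, 373], [280, 375], [298, 373], [293, 374]] [[0.044, -0.007, 0.046], [0.044, -0.003, 0.046], [0.044, -0.007, 0.046], [0.044, 0.006, 0.046], [0.044, -0.003, 0.046], [0.044, -0.0, 0.046]]
wrist1.npz 15308
   [   0    0    0    0    0    0    0  184 1358 1937 2241 1780]
   -1 [[293, 170], [292, 170], [306, 171], [285, 169], [282, 169], [281, 169]] [[-0.042, -0.001, 0.046], [-0.042, -0.0, 0.046], [-0.042, -0.007, 0.046], [-0.042, 0.003, 0.046], [-0.042, 0.005, 0.046], [-0.042, 0.005, 0.046]]
   1 [[286, 375], [302, 373], [304, 373], [301, 373], [307, 373], [295, 374]] [[0.044, 0.003, 0.047], [0.044, -0.004, 0.048], [0.044, -0.005, 0.048], [0.043, -0.003, 0.048], [0.044, -0.006, 0.048], [0.044, -0.0, 0.048]]
wrist3.npz 19328
   [   0    0    0    0    0
[... 263 characters left out ...]
 1 [[262, 301], [262, 305], [262, 308], [262, 304], [262, 300], [262, 313]] [[0.014, 0.01, 0.038], [0.015, 0.01, 0.038], [0.017, 0.01, 0.038], [0.015, 0.01, 0.038], [0.013, 0.01, 0.038], [0.019, 0.01, 0.038]]
side2.npz 277
   [ 0  0  0  0  0  0  4 19 24 32 31 88]
   -1 [[176, 297], [177, 296], [176, 295], [175, 295], [175, 298], [174, 295]] [[-0.019, 0.004, 0.038], [-0.019, 0.011, 0.039], [-0.015, 0.01, 0.04], [-0.016, 0.011, 0.044], [-0.024, 0.009, 0.046], [-0.014, 0.008, 0.046]]
   1 [[174, 287], [174, 286], [173, 286], [171, 284], [172, 286], [169, 284]] [[0.012, 0.004, 0.037], [0.013, 0.009, 0.04], [0.012, 0.01, 0.043], [0.022, 0.003, 0.044], [0.012, 0.011, 0.047], [0.023, 0.001, 0.049]]
```

Both cameras put the fingertips 35–38 mm above the reported TCP. That means the reported TCP sits about 33 mm too deep along the tool, and the pads have only caught the pestle's neck. I'll trust the cameras, so I'll reopen, go down 31 mm and grip again.

{"method": "servo_tool", "body": {
  "increments": [
    {"claw": 40,"dp": [0,0,0],"yaw": 0},
    {"claw": 85,"dp": [0,0,0],"yaw": 0},
    {"claw": 85,"dp": [0,0,0],"yaw": 0},
    {"claw": 85,"dp": [0,0,0],"yaw": 0},
    {"claw": 85,"dp": [0,0,0],"yaw": 0},
    {"claw": 85,"dp": [0,0,0],"yaw": 0},
    {"claw": 85,"dp": [0,0,0],"yaw": 0},
    {"claw": 85,"dp": [0,0,0],"yaw": 0}
  ]
}}

```text
clock: 4.15
ee_pos: [0.5645, -0.1251, 0.081]
tool_rot: [0.5, 0.5, 0.5, -0.5]
force: [0.5, 0.4, 0.7]
gripper_width: 0.085
```

```bash
python3 look.py 4 side wrist; python3 - <<'E'
import cv2,numpy as np
p=cv2.imread('pics/side4.png'); a=cv2.resize(p[140:210,260:325],(560,600),interpolation=cv2.INTER_NEAREST)
cv2.imwrite('pics/c6.png',np.clip(a.astype(float)*1.6,0,255).astype(np.uint8))
E
```

```text
t 4.15 ee [ 0.5645 -0.1251  0.081 ] q [ 0.5  0.5  0.5 -0.5] f [0.54 0.39 0.72] w 0.08501375597313839
```

View pics/c6.png

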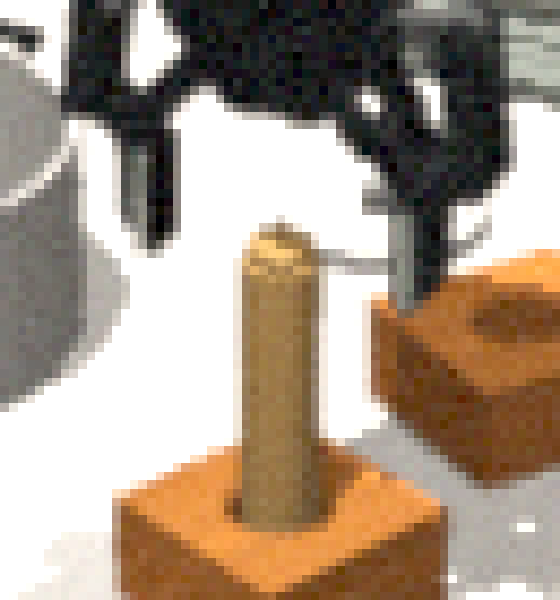

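View pics/wrist4.png

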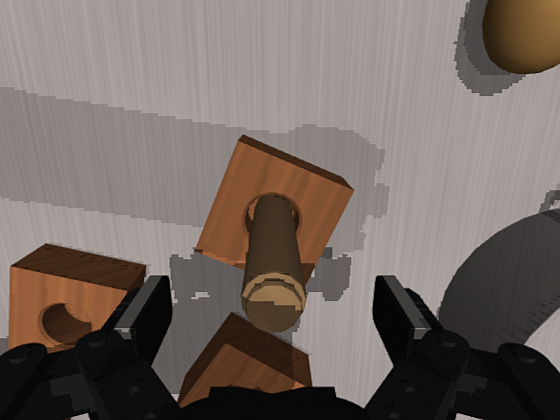

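The side crop shows the pestle upright and free, with the open fingertips only just below its top and the palm well above it. I'll lower and re-grip.

{"method": "servo_tool", "body": {
  "increments": [
    {"claw": 85,"dp": [8,0,0],"yaw": 0},
    {"claw": 85,"dp": [8,0.5,0],"yaw": 0},
    {"claw": 85,"dp": [8,0,0],"yaw": 0},
    {"claw": 85,"dp": [5,0,0],"yaw": 0},
    {"claw": 85,"dp": [0,0,0],"yaw": 0},
    {"claw": 85,"dp": [0,0,0],"yaw": 0}
  ]
}}

```text
clock: 4.85
ee_pos: [0.565, -0.1251, 0.0518]
tool_rot: [0.5, 0.5, 0.5, -0.5]
force: [0.6, 0.7, -0.0]
gripper_width: 0.0851
```

{"method": "servo_tool", "body": {
  "increments": [
    {"claw": 20,"dp": [0,0,0],"yaw": 0},
    {"claw": 10,"dp": [0,0,0],"yaw": 0},
    {"claw": 10,"dp": [0,0,0],"yaw": 0},
    {"claw": 10,"dp": [0,0,0],"yaw": 0},
    {"claw": 10,"dp": [0,0,0],"yaw": 0},
    {"claw": 10,"dp": [0,0,0],"yaw": 0},
    {"claw": 10,"dp": [0,0,0],"yaw": 0},
    {"claw": 10,"dp": [0,0,0],"yaw": 0}
  ],
  "squeeze": 80
}}

```text
clock: 5.65
ee_pos: [0.5655, -0.1251, 0.0525]
tool_rot: [0.5, 0.5, 0.5, -0.5]
force: [-0.8, 0.4, 4.7]
gripper_width: 0.0253
```

```bash
python3 look.py 5 side wrist; python3 - <<'E'
import cv2,numpy as np
p=cv2.imread('pics/side5.png'); a=cv2.resize(p[140:210,260:325],(560,600),interpolation=cv2.INTER_NEAREST)
cv2.imwrite('pics/c7.png',np.clip(a.astype(float)*1.6,0,255).astype(np.uint8))
E
```

```text
t 5.65 ee [ 0.5655 -0.1251  0.0525] q [ 0.5003  0.5002  0.4997 -0.4998] f [-0.79  0.4   4.72] w 0.025280405752407913
```

View pics/c7.png

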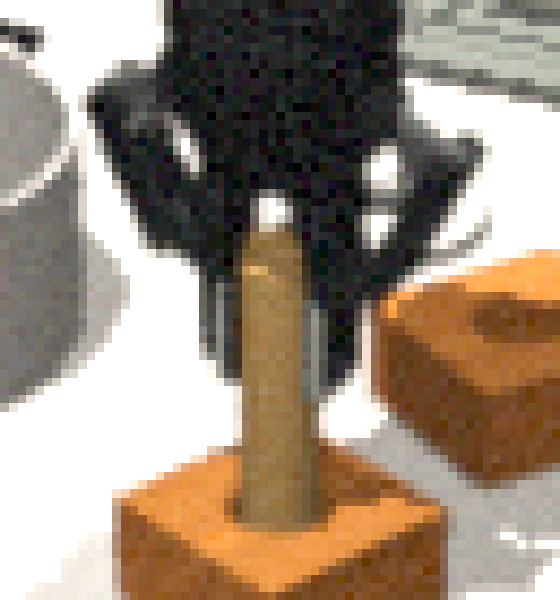

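View pics/wrist5.png

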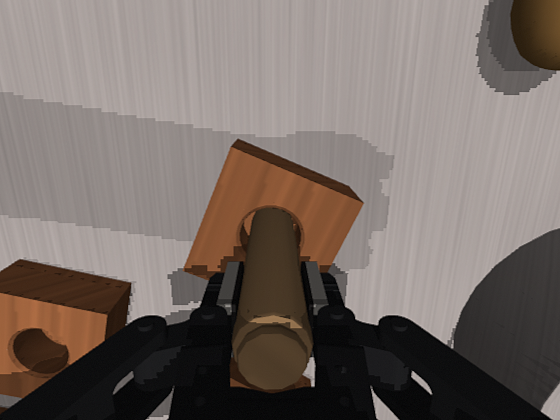

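The grip is good: pads on the pestle body, palm clear of its top. Next, lift.

{"method": "servo_tool", "body": {
  "increments": [
    {"claw": 10,"dp": [-5,0,0],"yaw": 0},
    {"claw": 10,"dp": [-10,0,0],"yaw": 0},
    {"claw": 10,"dp": [-15,0,0],"yaw": 0},
    {"claw": 10,"dp": [-20,0,0],"yaw": 0},
    {"claw": 10,"dp": [-20,0,0],"yaw": 0},
    {"claw": 10,"dp": [-20,0,0],"yaw": 0},
    {"claw": 10,"dp": [-20,0,0],"yaw": 0},
    {"claw": 10,"dp": [-20,0,0],"yaw": 0},
    {"claw": 10,"dp": [-15,0,0],"yaw": 0},
    {"claw": 10,"dp": [-5,0,0],"yaw": 0},
    {"claw": 10,"dp": [0,0,0],"yaw": 0},
    {"claw": 10,"dp": [0,0,0],"yaw": 0}
  ]
}}

```text
clock: 6.95
ee_pos: [0.5643, -0.1249, 0.2011]
tool_rot: [0.5, 0.5, 0.501, -0.5]
force: [0.6, -1.7, -1.6]
gripper_width: 0.0252
```

```bash
python3 look.py 6 side wrist
```

```text
t 6.95 ee [ 0.5643 -0.1249  0.2011] q [ 0.4995  0.4996  0.5005 -0.5003] f [ 0.56 -1.65 -1.62] w 0.025168927423731863
```

View pics/side6.png

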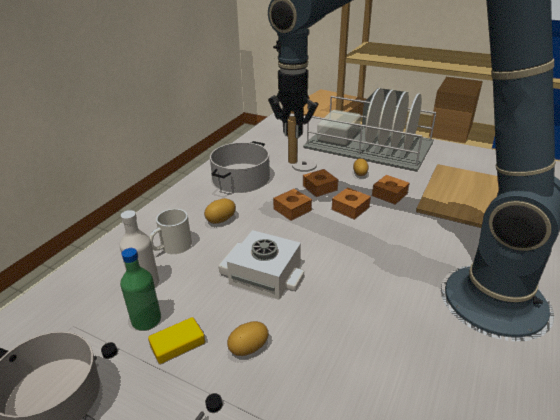

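View pics/wrist6.png

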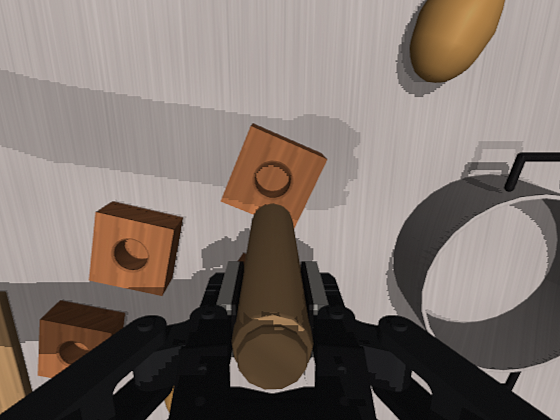

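The wrist view shows the pestle hanging straight (foot at about (272,207)) and the empty hole at (273,180).

```bash
python3 - <<'E'
from h import *
from scipy.optimize import least_squares
p,d,K,R,t=load("side6.npz"); X=cloud(d,K,R,t); h=cv2.cvtColor(p,cv2.COLOR_RGB2HSV)
near=(np.hypot(X[...,0]-.565,X[...,1]+.125)<.025)&(h[...,1]>70)&(h[...,0]<25)
print('z range',np.round(np.sort(X[near][:,2])[[0,3,-3,-1]],4))
for lo,hi in((.16,.185),(.185,.22)):
    w=X[near&(X[...,2]>lo)&(X[...,2]<hi)]
    r=least_squares(lambda c:np.hypot(w[:,0]-c[0],w[:,1]-c[1])-.0135,[.565,-.125],loss='soft_l1',f_scale=.002); print(lo,len(w),np.round(r.x,4))
p,d,K,R,t=load("wrist6.npz"); X=cloud(d,K,R,t)
b=(abs(X[...,2]-.04)<.004)&(np.hypot(X[...,0]-.565,X[...,1]+.125)<.06)
print('holder',cv2.minAreaRect(X[b][:,:2].astype(np.float32)))
b=(X[...,2]<.035)&(X[...,2]>.004)&(np.hypot(X[...,0]-.565,X[...,1]+.125)<.022); print('hole',np.round(cv2.minEnclosingCircle(X[b][:,:2].astype(np.float32))[0],4),b.sum())
# plate slicer in the side image
p,d,K,R,t=load("side6.npz"); X=cloud(d,K,R,t)
for u,v in((264,246),(263,247),(265,247)): print(np.round(X[v,u],4), p[v,u])
b=(abs(X[...,2]-.07)<.004)&(np.hypot(X[...,0]-.5,X[...,1]-.156)<.1)&(h[...,1]<60)
print('slicer',cv2.minAreaRect(X[b][:,:2].astype(np.float32)))
E
```

```text
z range [0.0195 0.0203 0.3469 0.3511]
0.16 68 [ 0.5632 -0.126 ]
0.185 105 [ 0.5631 -0.1256]
holder ((0.5650533437728882, -0.12447097897529602), (0.08033618330955505, 0.07990646362304688), 66.87479400634766)
hole [ 0.565  -0.1254] 974
[0.4982 0.1579 0.0891] [120 121 114]
[0.4973 0.1642 0.091 ] [116 117 111]
[0.4939 0.161  0.0899] [114 116 109]
slicer ((0.49900177121162415, 0.15671133995056152), (0.1316482573747635, 0.13435930013656616), 2.8540637493133545)
```

{"method": "servo_tool", "body": {
  "increments": [
    {"claw": 10,"dp": [0,-2,-11],"yaw": 0},
    {"claw": 10,"dp": [0,-5,-20],"yaw": 0},
    {"claw": 10,"dp": [0,-7,-30],"yaw": 0},
    {"claw": 10,"dp": [0,-7,-30],"yaw": 0},
    {"claw": 10,"dp": [0,-7,-30],"yaw": 0},
    {"claw": 10,"dp": [0,-7,-30],"yaw": 0},
    {"claw": 10,"dp": [0,-7,-30],"yaw": 0},
    {"claw": 10,"dp": [0,-7,-30],"yaw": 0},
    {"claw": 10,"dp": [0,-7,-30],"yaw": 0},
    {"claw": 10,"dp": [0,-5,-25],"yaw": 0},
    {"claw": 10,"dp": [0,-3,-15],"yaw": 0},
    {"claw": 10,"dp": [0,0,0],"yaw": 0}
  ]
}}

```text
clock: 8.25
ee_pos: [0.4995, 0.1595, 0.2017]
tool_rot: [0.501, 0.499, 0.502, -0.498]
force: [-0.5, -0.3, -0.3]
gripper_width: 0.0254
```

{"method": "servo_tool", "body": {
  "increments": [
    {"claw": 10,"dp": [10,0,0],"yaw": 0},
    {"claw": 10,"dp": [10,0,0],"yaw": 0},
    {"claw": 10,"dp": [0,0,0],"yaw": 0},
    {"claw": 10,"dp": [0,0,0],"yaw": 0},
    {"claw": 10,"dp": [0,0,0],"yaw": 0}
  ]
}}

```text
clock: 8.75
ee_pos: [0.5013, 0.1555, 0.1821]
tool_rot: [0.5, 0.5, 0.5, -0.5]
force: [0.8, 1.2, -0.2]
gripper_width: 0.0252
```

```bash
python3 look.py 7 side wrist scene
```

```text
t 8.75 ee [0.5013 0.1555 0.1821] q [ 0.4998  0.5003  0.4997 -0.5002] f [ 0.81  1.19 -0.19] w 0.025207841006604455
```

View pics/side7.png

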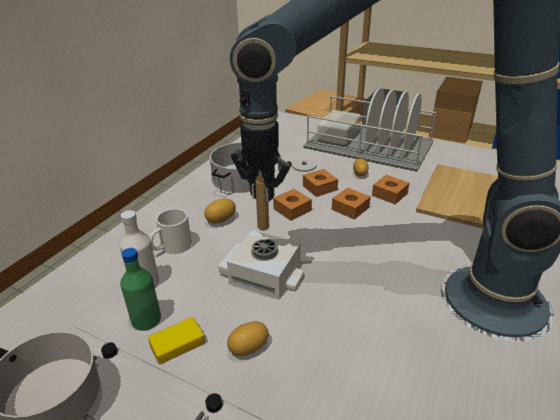

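View pics/wrist7.png

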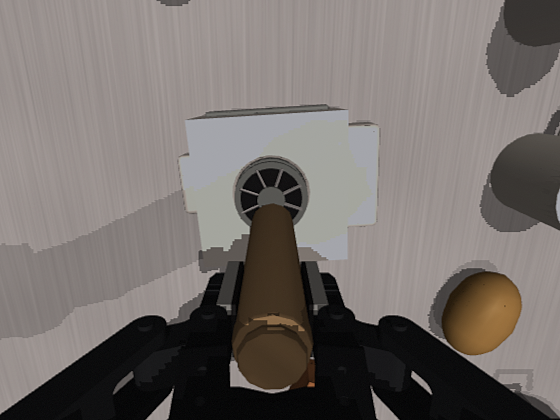

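The side view shows the pestle above the slicer. The wrist view shows the cartridge at (272,193), with the pestle foot just in front of the hub. I'll measure both in the wrist frame.

```bash
python3 - <<'E'
from h import *
from scipy.optimize import least_squares
p,d,K,R,t=load("wrist7.npz"); X=cloud(d,K,R,t)
r2=np.hypot(X[...,0]-.501,X[...,1]-.156)
# slicer top plane incl bore: outer rim via white pixels at .07
b=(abs(X[...,2]-.07)<.004)&(abs(X[...,0]-.5)<.09)&(abs(X[...,1]-.156)<.09)
hu=cv2.convexHull(X[b][:,:2].astype(np.float32)); print('slicer',cv2.minAreaRect(hu), b.sum())
b=(X[...,2]>.079)&(X[...,2]<.1)&(r2<.045); w=X[b]
print('plug',b.sum(),np.round(w.min(0),4),np.round(w.max(0),4))
# outer edge points by angle
c=w.mean(0)[:2]; a=np.arctan2(w[:,1]-.156,w[:,0]-.501); e=[]
for k in np.arange(-.2,np.pi+.2,.15):
    m=abs(a-k)<.08
    if m.sum()>3:
        j=np.argmax(np.hypot(w[m][:,0]-.501,w[m][:,1]-.156)); e.append(w[m][j])
e=np.array(e); r=least_squares(lambda c:np.hypot(e[:,0]-c[0],e[:,1]-c[1])-.030,[.501,.156],loss='soft_l1',f_scale=.001); print('cart centre',np.round(r.x,4),np.round(r.fun*1e3,1))
b=(X[...,2]>.0875)&(X[...,2]<.1)&(r2<.02); w=X[b]; print('hub',b.sum(),np.round(w.min(0),4),np.round(w.max(0),4), np.median(w[:,2]) if len(w) else '')
# pestle from wrist: visible front surface near z
h=cv2.cvtColor(p,cv2.COLOR_RGB2HSV)
b=(h[...,1]>70)&(X[...,2]>.12)&(X[...,2]<.24)&(r2<.03); w=X[b]; print('pestle z',np.round(np.sort(w[:,2])[[0,5,20]],4))
for lo in(.14,.16,.18,.21):
    m=w[(w[:,2]>lo)&(w[:,2]<lo+.02)]
    if len(m)>20:
        r=least_squares(lambda c:np.hypot(m[:,0]-c[0],m[:,1]-c[1])-.0135,[.501,.15],loss='soft_l1',f_scale=.001); print(lo,len(m),np.round(r.x,4))
p,d,K,R,t=load("side7.npz"); X=cloud(d,K,R,t);h=cv2.cvtColor(p,cv2.COLOR_RGB2HSV)
b=(h[...,1]>70)&(X[...,2]>.1)&(X[...,2]<.2)&(np.hypot(X[...,0]-.501,X[...,1]-.156)<.03); w=X[b]; print('side foot z',np.round(np.sort(w[:,2])[[0,3,10]],4))
for lo in(.13,.155):
    m=w[(w[:,2]>lo)&(w[:,2]<lo+.025)]
    r=least_squares(lambda c:np.hypot(m[:,0]-c[0],m[:,1]-c[1])-.0135,[.501,.15],loss='soft_l1',f_scale=.001); print('side',lo,len(m),np.round(r.x,4))
b=(abs(X[...,2]-.07)<.004)&(np.hypot(X[...,0]-.5,X[...,1]-.156)<.1)&(h[...,1]<60)
print('slicer side',cv2.minAreaRect(X[b][:,:2].astype(np.float32)))
E
```

```text
slicer ((0.5012665390968323, 0.1556338667869568), (0.13054266571998596, 0.1304638832807541), 3.4763357639312744) 16845
plug 3215 [0.4718 0.1313 0.0803] [0.5311 0.1859 0.092 ]
cart centre [0.5013 0.1558] [-0.1 -0.1 -0.2 -0.2 -0.  -0.1 -0.2 -0.1 -0.   0.1  0.1  0.1  0.1  0.
  0.1 -0.  -0.   0.  -0.1 -0.1 -0.1 -0.2 -0.4]
hub 467 [0.4828 0.1485 0.0875] [0.5196 0.1748 0.092 ] 0.08989978157370122
pestle z [0.1419 0.1425 0.1437]
0.14 325 [0.503  0.1797]
0.16 470 [0.5028 0.1797]
0.18 643 [0.5027 0.1797]
0.21 1170 [0.5026 0.1792]
side foot z [0.1439 0.1444 0.1461]
side 0.13 44 [0.5007 0.1546]
side 0.155 99 [0.5003 0.1546]
slicer side ((0.49929577112197876, 0.15594787895679474), (0.13239920139312744, 0.13592414557933807), 3.243838310241699)
```

The wrist view puts the cartridge at (0.5013, 0.1558) and the hub at z = 0.090, as expected. The pestle axis is about 1.3 mm too far in +x and about 1.5–2 mm short in y. I'll correct that and approach.

{"method": "servo_tool", "body": {
  "increments": [
    {"claw": 10,"dp": [6,-1.3,-1.8],"yaw": 0},
    {"claw": 10,"dp": [8,0,0],"yaw": 0},
    {"claw": 10,"dp": [8,0,0],"yaw": 0},
    {"claw": 10,"dp": [8,0,0],"yaw": 0},
    {"claw": 10,"dp": [6,0,0],"yaw": 0},
    {"claw": 10,"dp": [3,0,0],"yaw": 0},
    {"claw": 10,"dp": [1,0,0],"yaw": 0},
    {"claw": 10,"dp": [0,0,0],"yaw": 0},
    {"claw": 10,"dp": [0,0,0],"yaw": 0},
    {"claw": 10,"dp": [0,0,0],"yaw": 0}
  ],
  "squeeze": 100
}}

```text
clock: 9.9
ee_pos: [0.4999, 0.1578, 0.1424]
tool_rot: [0.5, 0.5, 0.5, -0.5]
force: [-0.7, -0.3, -0.6]
gripper_width: 0.025
```

```bash
python3 look.py 8 side wrist; python3 - <<'E'
import cv2,numpy as np
p=cv2.imread('pics/side8.png'); a=cv2.resize(p[190:300,210:315],(573,600),interpolation=cv2.INTER_NEAREST)
cv2.imwrite('pics/c8.png',a)
E
```

```text
t 9.9 ee [0.4999 0.1578 0.1424] q [ 0.5001  0.5002  0.4999 -0.4997] f [-0.74 -0.32 -0.63] w 0.024950443820061848
```

View pics/c8.png

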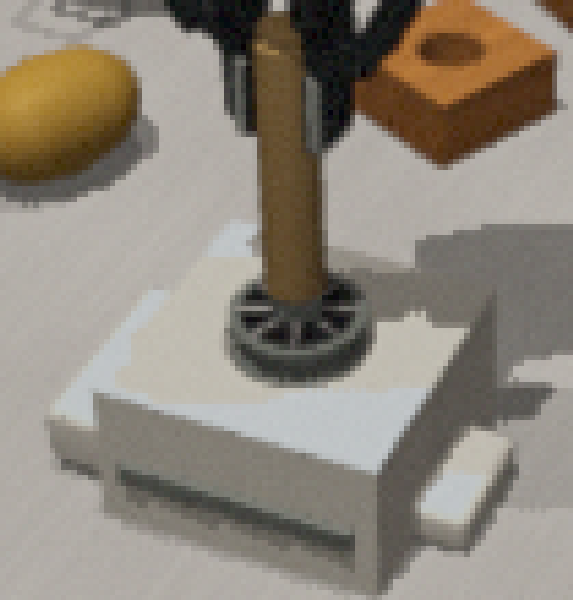

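View pics/wrist8.png

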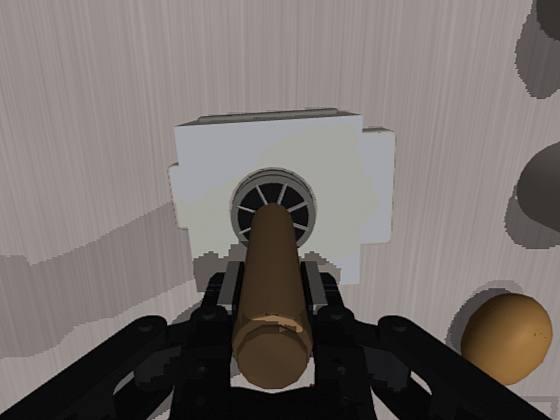

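The foot is about 10 mm above the hub and centred in both views. Creeping down.

{"method": "servo_tool", "body": {
  "increments": [
    {"claw": 10,"dp": [3,0,0],"yaw": 0},
    {"claw": 10,"dp": [3,0,0],"yaw": 0},
    {"claw": 10,"dp": [1,0,0],"yaw": 0},
    {"claw": 10,"dp": [0,0,0],"yaw": 0},
    {"claw": 10,"dp": [0,0,0],"yaw": 0},
    {"claw": 10,"dp": [0,0,0],"yaw": 0}
  ]
}}

```text
clock: 10.6
ee_pos: [0.4998, 0.1578, 0.1351]
tool_rot: [0.5, 0.5, 0.5, -0.5]
force: [-0.3, -0.5, -2.2]
gripper_width: 0.0251
```

{"method": "servo_tool", "body": {
  "increments": [
    {"claw": 10,"dp": [1,0,0],"yaw": 0},
    {"claw": 10,"dp": [1,0,0],"yaw": 0},
    {"claw": 10,"dp": [0,0,0],"yaw": 0},
    {"claw": 10,"dp": [0,0,0],"yaw": 0}
  ]
}}

```text
clock: 11.0
ee_pos: [0.4997, 0.1577, 0.133]
tool_rot: [-0.5, -0.5, -0.5, 0.5]
force: [-0.0, -0.1, -0.7]
gripper_width: 0.0246
```

{"method": "servo_tool", "body": {
  "increments": [
    {"claw": 10,"dp": [1,0,0],"yaw": 0},
    {"claw": 10,"dp": [1,0,0],"yaw": 0},
    {"claw": 10,"dp": [0,0,0],"yaw": 0},
    {"claw": 10,"dp": [0,0,0],"yaw": 0}
  ]
}}

```text
clock: 11.4
ee_pos: [0.4999, 0.1578, 0.1312]
tool_rot: [0.5, 0.5, 0.5, -0.5]
force: [-1.2, 0.2, -0.3]
gripper_width: 0.0251
```

{"method": "servo_tool", "body": {
  "increments": [
    {"claw": 10,"dp": [1,0,0],"yaw": 0},
    {"claw": 10,"dp": [0,0,0],"yaw": 0},
    {"claw": 10,"dp": [0,0,0],"yaw": 0}
  ]
}}

```text
clock: 11.7
ee_pos: [0.4999, 0.1578, 0.1301]
tool_rot: [0.5, 0.5, 0.5, -0.5]
force: [0.2, -0.2, -0.5]
gripper_width: 0.0253
```

{"method": "servo_tool", "body": {
  "increments": [
    {"claw": 10,"dp": [1,0,0],"yaw": 0},
    {"claw": 10,"dp": [0,0,0],"yaw": 0},
    {"claw": 10,"dp": [0,0,0],"yaw": 0}
  ]
}}

```text
clock: 12.0
ee_pos: [0.4998, 0.1578, 0.1291]
tool_rot: [0.5, 0.5, 0.5, -0.5]
force: [1.1, 1.5, 0.9]
gripper_width: 0.0249
```

{"method": "servo_tool", "body": {
  "increments": [
    {"claw": 10,"dp": [0.6,0,0],"yaw": 0},
    {"claw": 10,"dp": [0,0,0],"yaw": 0},
    {"claw": 10,"dp": [0,0,0],"yaw": 0}
  ]
}}

```text
clock: 12.3
ee_pos: [0.4998, 0.1578, 0.1285]
tool_rot: [0.5, 0.5, 0.5, -0.5]
force: [0.6, 0.3, 0.2]
gripper_width: 0.0254
```

{"method": "servo_tool", "body": {
  "increments": [
    {"claw": 10,"dp": [0.6,0,0],"yaw": 0},
    {"claw": 10,"dp": [0,0,0],"yaw": 0},
    {"claw": 10,"dp": [0,0,0],"yaw": 0}
  ]
}}

```text
clock: 12.6
ee_pos: [0.4998, 0.1578, 0.1278]
tool_rot: [0.5, 0.5, 0.5, -0.5]
force: [-0.3, 0.1, 1.1]
gripper_width: 0.0251
```

{"method": "servo_tool", "body": {
  "increments": [
    {"claw": 10,"dp": [0.5,0,0],"yaw": 0},
    {"claw": 10,"dp": [0.5,0,0],"yaw": 0},
    {"claw": 10,"dp": [0,0,0],"yaw": 0}
  ]
}}

```text
clock: 12.9
ee_pos: [0.4998, 0.1578, 0.1268]
tool_rot: [0.5, 0.5, 0.5, -0.5]
force: [0.7, 0.1, -0.0]
gripper_width: 0.0251
```

{"method": "servo_tool", "body": {
  "increments": [
    {"claw": 10,"dp": [0.5,0,0],"yaw": 0},
    {"claw": 10,"dp": [0.5,0,0],"yaw": 0},
    {"claw": 10,"dp": [0,0,0],"yaw": 0}
  ]
}}

```text
clock: 13.2
ee_pos: [0.4998, 0.1577, 0.1258]
tool_rot: [0.5, 0.5, 0.5, -0.5]
force: [0.7, -0.1, 1.9]
gripper_width: 0.0251
```

{"method": "servo_tool", "body": {
  "increments": [
    {"claw": 10,"dp": [0.5,0,0],"yaw": 0},
    {"claw": 10,"dp": [0.5,0,0],"yaw": 0},
    {"claw": 10,"dp": [0,0,0],"yaw": 0}
  ]
}}

```text
clock: 13.5
ee_pos: [0.4998, 0.1578, 0.1248]
tool_rot: [0.5, 0.5, 0.5, -0.5]
force: [0.8, -0.2, 0.8]
gripper_width: 0.0251
```

{"method": "servo_tool", "body": {
  "increments": [
    {"claw": 10,"dp": [0.5,0,0],"yaw": 0},
    {"claw": 10,"dp": [0.5,0,0],"yaw": 0},
    {"claw": 10,"dp": [0,0,0],"yaw": 0}
  ]
}}

```text
clock: 13.8
ee_pos: [0.4998, 0.1578, 0.1238]
tool_rot: [0.5, 0.5, 0.5, -0.5]
force: [0.7, 0.1, 0.2]
gripper_width: 0.0249
```

```bash
cat > dep.py <<'E'
import sys
from h import *
p,d,K,R,t=load(f"wrist{sys.argv[1]}.npz"); X=cloud(d,K,R,t)
r2=np.hypot(X[...,0]-.5013,X[...,1]-.1558)
b=(r2>.0265)&(r2<.0285)&(X[...,1]>.150)&(X[...,2]>.02); z=X[...,2][b]
print('rim z median',round(float(np.median(z)),4),np.round(np.percentile(z,[25,75,90]),4))
for nm,m in(('left',X[...,0]<.49),('right',X[...,0]>.512),('back',X[...,1]>.172)): print(nm,round(float(np.median(X[...,2][b&m])),4))
b=(r2>.04)&(r2<.055)&(X[...,2]>.06)&(X[...,2]<.08); print('top z',np.median(X[...,2][b]))
E
python3 look.py 9 wrist side; python3 dep.py 8; python3 dep.py 9
```

```text
t 13.8 ee [0.4998 0.1578 0.1238] q [ 0.5     0.5001  0.5    -0.4999] f [0.75 0.06 0.18] w 0.024934975626926273
rim z median 0.2446 [0.2196 0.2549 0.2603]
left 0.2461
right 0.2456
back 0.252
top z 0.06999345401905908
rim z median 0.2257 [0.2003 0.2362 0.2418]
left 0.2276
right 0.2264
back 0.233
top z 0.07002627072740723
```

View pics/wrist9.png

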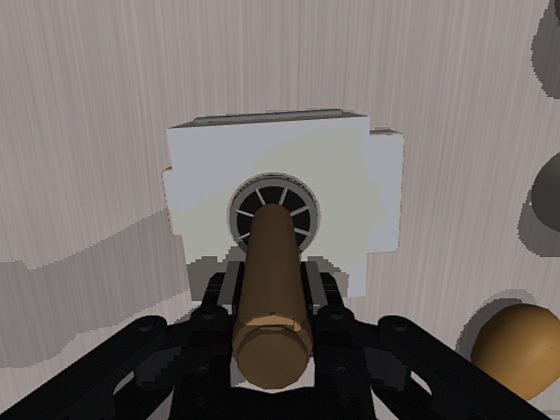

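```bash
sed -i 's/(X\[...,2\]>.02); z/(X[...,2]>.045)\&(X[...,2]<.1); z/' dep.py; python3 dep.py 8; python3 dep.py 9
```

```text
rim z median 0.0849 [0.0843 0.0855 0.0859]
left 0.0849
right 0.0851
back 0.0848
top z 0.06999345401905908
rim z median 0.0762 [0.0756 0.0766 0.0771]
left 0.0762
right 0.0763
back 0.0761
top z 0.07002627072740723
```

The cartridge is 8.7 mm down and level, with only the spring felt so far, so the pawls are still below. Continuing.

{"method": "servo_tool", "body": {
  "increments": [
    {"claw": 10,"dp": [0.5,0,0],"yaw": 0},
    {"claw": 10,"dp": [0.5,0,0],"yaw": 0},
    {"claw": 10,"dp": [0,0,0],"yaw": 0}
  ]
}}

```text
clock: 14.2
ee_pos: [0.4997, 0.1577, 0.1228]
tool_rot: [0.5, 0.5, 0.5, -0.5]
force: [1.0, 0.3, 0.3]
gripper_width: 0.0251
```

{"method": "servo_tool", "body": {
  "increments": [
    {"claw": 10,"dp": [0.5,0,0],"yaw": 0},
    {"claw": 10,"dp": [0.5,0,0],"yaw": 0},
    {"claw": 10,"dp": [0,0,0],"yaw": 0}
  ]
}}

```text
clock: 14.5
ee_pos: [0.4998, 0.1578, 0.1218]
tool_rot: [0.5, 0.5, 0.5, -0.5]
force: [1.2, 0.5, 1.1]
gripper_width: 0.0249
```

{"method": "servo_tool", "body": {
  "increments": [
    {"claw": 10,"dp": [0.5,0,0],"yaw": 0},
    {"claw": 10,"dp": [0.5,0,0],"yaw": 0},
    {"claw": 10,"dp": [0,0,0],"yaw": 0}
  ]
}}

```text
clock: 14.8
ee_pos: [0.4997, 0.1577, 0.1208]
tool_rot: [0.5, 0.5, 0.5, -0.5]
force: [1.7, 0.5, 0.2]
gripper_width: 0.0251
```

{"method": "servo_tool", "body": {
  "increments": [
    {"claw": 10,"dp": [0.5,0,0],"yaw": 0},
    {"claw": 10,"dp": [0.5,0,0],"yaw": 0},
    {"claw": 10,"dp": [0,0,0],"yaw": 0}
  ]
}}

```text
clock: 15.1
ee_pos: [0.4997, 0.1578, 0.1198]
tool_rot: [0.5, 0.5, 0.5, -0.5]
force: [1.2, 0.2, 1.3]
gripper_width: 0.0254
```

{"method": "servo_tool", "body": {
  "increments": [
    {"claw": 10,"dp": [0.5,0,0],"yaw": 0},
    {"claw": 10,"dp": [0.5,0,0],"yaw": 0},
    {"claw": 10,"dp": [0,0,0],"yaw": 0}
  ]
}}

```text
clock: 15.4
ee_pos: [0.4998, 0.1578, 0.1189]
tool_rot: [0.5, 0.5, 0.5, -0.5]
force: [1.4, 0.9, 1.0]
gripper_width: 0.0252
```

{"method": "servo_tool", "body": {
  "increments": [
    {"claw": 10,"dp": [0.5,0,0],"yaw": 0},
    {"claw": 10,"dp": [0.5,0,0],"yaw": 0},
    {"claw": 10,"dp": [0,0,0],"yaw": 0}
  ]
}}

```text
clock: 15.7
ee_pos: [0.4998, 0.1579, 0.1185]
tool_rot: [0.5, 0.5, 0.5, -0.5]
force: [-0.6, -0.1, 6.4]
gripper_width: 0.0248
```

The pawls are met at TCP ≈ 0.1187 (depth about 13.7 mm). The snap should come near TCP ≈ 0.1107. Going in small steps.

{"method": "servo_tool", "body": {
  "increments": [
    {"claw": 10,"dp": [0.5,0,0],"yaw": 0},
    {"claw": 10,"dp": [0,0,0],"yaw": 0}
  ]
}}

```text
clock: 15.9
ee_pos: [0.4998, 0.1579, 0.1183]
tool_rot: [0.5, 0.5, 0.5, -0.5]
force: [-0.4, -0.7, 8.5]
gripper_width: 0.025
```

{"method": "servo_tool", "body": {
  "increments": [
    {"claw": 10,"dp": [0.5,0,0],"yaw": 0},
    {"claw": 10,"dp": [0,0,0],"yaw": 0}
  ]
}}

```text
clock: 16.1
ee_pos: [0.4998, 0.1579, 0.118]
tool_rot: [0.5, 0.5, 0.5, -0.5]
force: [-0.8, -1.1, 9.3]
gripper_width: 0.025
```

{"method": "servo_tool", "body": {
  "increments": [
    {"claw": 10,"dp": [0.5,0,0],"yaw": 0},
    {"claw": 10,"dp": [0,0,0],"yaw": 0}
  ]
}}

```text
clock: 16.3
ee_pos: [0.4999, 0.1579, 0.1177]
tool_rot: [0.5, 0.5, 0.5, -0.5]
force: [-1.7, -0.3, 11.1]
gripper_width: 0.0249
```

{"method": "servo_tool", "body": {
  "increments": [
    {"claw": 10,"dp": [0.5,0,0],"yaw": 0},
    {"claw": 10,"dp": [0,0,0],"yaw": 0}
  ]
}}

```text
clock: 16.5
ee_pos: [0.4999, 0.158, 0.1173]
tool_rot: [0.5, 0.5, 0.5, -0.5]
force: [-2.0, -0.7, 11.4]
gripper_width: 0.025
```

{"method": "servo_tool", "body": {
  "increments": [
    {"claw": 10,"dp": [0.5,0,0],"yaw": 0},
    {"claw": 10,"dp": [0,0,0],"yaw": 0}
  ]
}}

```text
clock: 16.7
ee_pos: [0.5, 0.158, 0.1169]
tool_rot: [0.5, 0.5, 0.5, -0.5]
force: [-1.9, -0.9, 12.8]
gripper_width: 0.0253
```

{"method": "servo_tool", "body": {
  "increments": [
    {"claw": 10,"dp": [0.4,0,0],"yaw": 0},
    {"claw": 10,"dp": [0,0,0],"yaw": 0}
  ]
}}

```text
clock: 16.9
ee_pos: [0.5001, 0.158, 0.1166]
tool_rot: [0.5, 0.5, 0.5, -0.5]
force: [-1.9, -1.1, 12.1]
gripper_width: 0.025
```

{"method": "servo_tool", "body": {
  "increments": [
    {"claw": 10,"dp": [0.4,0,0],"yaw": 0},
    {"claw": 10,"dp": [0,0,0],"yaw": 0}
  ]
}}

```text
clock: 17.1
ee_pos: [0.5, 0.158, 0.1157]
tool_rot: [0.5, 0.5, 0.5, -0.5]
force: [0.1, 0.3, 2.8]
gripper_width: 0.0251
```

{"method": "servo_tool", "body": {
  "increments": [
    {"claw": 10,"dp": [0.4,0,0],"yaw": 0},
    {"claw": 10,"dp": [0,0,0],"yaw": 0}
  ]
}}

```text
clock: 17.3
ee_pos: [0.5, 0.1579, 0.1143]
tool_rot: [0.5, 0.5, 0.5, -0.5]
force: [0.5, 0.3, 4.3]
gripper_width: 0.0248
```

The pawls have yielded. I'll check the true depth with the camera before the last few millimetres.

```bash
python3 look.py 10 wrist; python3 dep.py 10
```

```text
t 17.3 ee [0.5    0.1579 0.1143] q [ 0.5001  0.5003  0.4999 -0.4997] f [0.53 0.33 4.32] w 0.02481266251082766
rim z median 0.0669 [0.0664 0.0673 0.0677]
left 0.0669
right 0.0669
back 0.0668
top z 0.07000899860878224
```

{"method": "servo_tool", "body": {
  "increments": [
    {"claw": 10,"dp": [0.5,0,0],"yaw": 0},
    {"claw": 10,"dp": [0.5,0,0],"yaw": 0},
    {"claw": 10,"dp": [0,0,0],"yaw": 0}
  ]
}}

```text
clock: 17.65
ee_pos: [0.5, 0.1578, 0.113]
tool_rot: [0.5, 0.5, 0.5, -0.5]
force: [1.6, 1.1, 4.0]
gripper_width: 0.0247
```

{"method": "servo_tool", "body": {
  "increments": [
    {"claw": 10,"dp": [0.5,0,0],"yaw": 0},
    {"claw": 10,"dp": [0.5,0,0],"yaw": 0},
    {"claw": 10,"dp": [0,0,0],"yaw": 0}
  ]
}}

```text
clock: 17.95
ee_pos: [0.4994, 0.1576, 0.1117]
tool_rot: [-0.5, -0.5, -0.5, 0.5]
force: [1.6, 0.4, 1.1]
gripper_width: 0.0249
```

{"method": "servo_tool", "body": {
  "increments": [
    {"claw": 10,"dp": [0.5,0,0],"yaw": 0},
    {"claw": 10,"dp": [0,0,0],"yaw": 0}
  ]
}}

```text
clock: 18.15
ee_pos: [0.4994, 0.1576, 0.1113]
tool_rot: [-0.5, -0.5, -0.5, 0.5]
force: [0.2, 0.1, 1.9]
gripper_width: 0.0254
```

{"method": "servo_tool", "body": {
  "increments": [
    {"claw": 10,"dp": [0.4,0,0],"yaw": 0},
    {"claw": 10,"dp": [0,0,0],"yaw": 0}
  ]
}}

```text
clock: 18.35
ee_pos: [0.4994, 0.1577, 0.111]
tool_rot: [-0.5, -0.5, -0.5, 0.5]
force: [0.0, 0.4, 1.4]
gripper_width: 0.0252
```

{"method": "servo_tool", "body": {
  "increments": [
    {"claw": 10,"dp": [0.4,0,0],"yaw": 0},
    {"claw": 10,"dp": [0,0,0],"yaw": 0}
  ]
}}

```text
clock: 18.55
ee_pos: [0.4994, 0.1577, 0.1107]
tool_rot: [-0.5, -0.5, -0.5, 0.5]
force: [1.2, 0.6, 1.5]
gripper_width: 0.025
```

{"method": "servo_tool", "body": {
  "increments": [
    {"claw": 10,"dp": [0.3,0,0],"yaw": 0},
    {"claw": 10,"dp": [0,0,0],"yaw": 0}
  ]
}}

```text
clock: 18.75
ee_pos: [0.4995, 0.1577, 0.1104]
tool_rot: [-0.5, -0.5, -0.5, 0.5]
force: [0.3, 0.2, 2.3]
gripper_width: 0.0245
```

{"method": "servo_tool", "body": {
  "increments": [
    {"claw": 10,"dp": [0.3,0,0],"yaw": 0},
    {"claw": 10,"dp": [0,0,0],"yaw": 0}
  ]
}}

```text
clock: 18.95
ee_pos: [0.4995, 0.1577, 0.1102]
tool_rot: [-0.5, -0.5, -0.5, 0.5]
force: [-0.4, 0.2, 2.2]
gripper_width: 0.0249
```

{"method": "servo_tool", "body": {
  "increments": [
    {"claw": 10,"dp": [0.3,0,0],"yaw": 0},
    {"claw": 10,"dp": [0,0,0],"yaw": 0}
  ]
}}

```text
clock: 19.15
ee_pos: [0.4995, 0.1577, 0.11]
tool_rot: [-0.5, -0.5, -0.5, 0.5]
force: [-1.2, -0.0, 2.8]
gripper_width: 0.0248
```

{"method": "servo_tool", "body": {
  "increments": [
    {"claw": 10,"dp": [0.3,0,0],"yaw": 0},
    {"claw": 10,"dp": [0,0,0],"yaw": 0}
  ]
}}

```text
clock: 19.35
ee_pos: [0.4995, 0.1577, 0.1098]
tool_rot: [-0.5, -0.5, -0.5, 0.5]
force: [-2.1, -0.1, 4.8]
gripper_width: 0.0253
```

{"method": "servo_tool", "body": {
  "increments": [
    {"claw": 10,"dp": [0.3,0,0],"yaw": 0},
    {"claw": 10,"dp": [0,0,0],"yaw": 0}
  ]
}}

```text
clock: 19.55
ee_pos: [0.4995, 0.1578, 0.1096]
tool_rot: [-0.5, -0.5, -0.5, 0.5]
force: [-1.6, 0.2, 6.6]
gripper_width: 0.0252
```

{"method": "servo_tool", "body": {
  "increments": [
    {"claw": 10,"dp": [0.3,0,0],"yaw": 0},
    {"claw": 10,"dp": [0,0,0],"yaw": 0}
  ]
}}

```text
clock: 19.75
ee_pos: [0.4995, 0.1578, 0.1095]
tool_rot: [-0.5, -0.5, -0.5, 0.5]
force: [-2.0, -1.2, 8.1]
gripper_width: 0.0247
```

{"method": "servo_tool", "body": {
  "increments": [
    {"claw": 10,"dp": [0.3,0,0],"yaw": 0},
    {"claw": 10,"dp": [0,0,0],"yaw": 0}
  ]
}}

```text
clock: 19.95
ee_pos: [0.4996, 0.1578, 0.1095]
tool_rot: [-0.5, -0.5, -0.5, 0.5]
force: [-3.0, -1.2, 9.3]
gripper_width: 0.0252
```

```bash
python3 look.py 11 wrist; python3 dep.py 11
```

```text
t 19.95 ee [0.4996 0.1578 0.1095] q [-0.5    -0.4999 -0.5     0.5001] f [-3.04 -1.17  9.27] w 0.025154160257449616
rim z median 0.0621 [0.0617 0.0625 0.0629]
left 0.0621
right 0.0621
back 0.0621
top z 0.07001492432163611
```

It is at the stop, 22.9 mm down. I'll back off and check that it stays.

{"method": "servo_tool", "body": {
  "increments": [
    {"claw": 10,"dp": [-3,0,0],"yaw": 0},
    {"claw": 10,"dp": [-10,0,0],"yaw": 0},
    {"claw": 10,"dp": [-15,0,0],"yaw": 0},
    {"claw": 10,"dp": [-20,0,0],"yaw": 0},
    {"claw": 10,"dp": [-20,0,0],"yaw": 0},
    {"claw": 10,"dp": [-15,0,0],"yaw": 0},
    {"claw": 10,"dp": [-5,0,0],"yaw": 0},
    {"claw": 10,"dp": [0,0,0],"yaw": 0},
    {"claw": 10,"dp": [0,0,0],"yaw": 0}
  ]
}}

```text
clock: 20.9
ee_pos: [0.4991, 0.1574, 0.1959]
tool_rot: [-0.5, -0.5, -0.5, 0.501]
force: [-0.2, 0.2, -1.5]
gripper_width: 0.025
```

```bash
python3 look.py 12 wrist side; python3 dep.py 12; python3 - <<'E'
from h import *
from scipy.optimize import least_squares
p,d,K,R,t=load("side12.npz"); X=cloud(d,K,R,t);h=cv2.cvtColor(p,cv2.COLOR_RGB2HSV)
b=(h[...,1]>70)&(X[...,2]>.13)&(X[...,2]<.2)&(np.hypot(X[...,0]-.5,X[...,1]-.156)<.03); w=X[b]; print('foot z',np.sort(w[:,2])[[0,3,10]])
for lo in(.15,.175):
    m=w[(w[:,2]>lo)&(w[:,2]<lo+.025)]
    r=least_squares(lambda c:np.hypot(m[:,0]-c[0],m[:,1]-c[1])-.0135,[.5,.15],loss='soft_l1',f_scale=.001); print('side',lo,len(m),np.round(r.x,4))
E
```

```text
t 20.9 ee [0.4991 0.1574 0.1959] q [-0.4998 -0.4995 -0.5002  0.5005] f [-0.19  0.25 -1.52] w 0.025000334995038682
rim z median 0.0647 [0.0642 0.0651 0.0656]
left 0.0646
right 0.0647
back 0.0648
top z 0.07002128423445353
foot z [0.15726859 0.15761442 0.15930425]
side 0.15 73 [0.4983 0.1569]
side 0.175 106 [0.4981 0.1567]
```

View pics/wrist12.png

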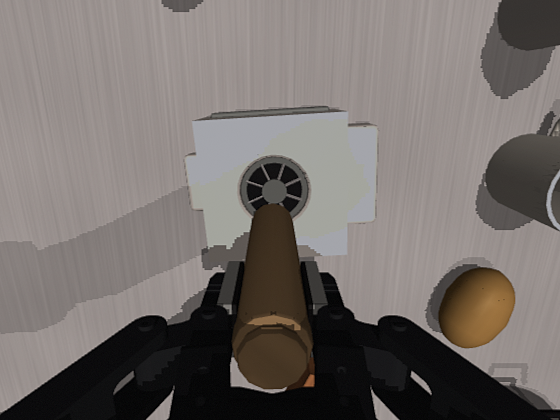

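The cartridge stays at 20.3 mm down and level; the spring would have returned it to 0. The force drop at that depth also fits the snap. The pestle hasn't slipped in the grip. Now back to the holder.

{"method": "servo_tool", "body": {
  "increments": [
    {"claw": 10,"dp": [0,2,11],"yaw": 0},
    {"claw": 10,"dp": [0,5,20],"yaw": 0},
    {"claw": 10,"dp": [0,7,30],"yaw": 0},
    {"claw": 10,"dp": [0,7,30],"yaw": 0},
    {"claw": 10,"dp": [0,7,30],"yaw": 0},
    {"claw": 10,"dp": [0,7,30],"yaw": 0},
    {"claw": 10,"dp": [0,7,30],"yaw": 0},
    {"claw": 10,"dp": [0,7,30],"yaw": 0},
    {"claw": 10,"dp": [0,7,30],"yaw": 0},
    {"claw": 10,"dp": [0,6,26],"yaw": 0},
    {"claw": 10,"dp": [0,4,15.5],"yaw": 0},
    {"claw": 10,"dp": [0,0,0],"yaw": 0}
  ]
}}

```text
clock: 22.2
ee_pos: [0.5654, -0.128, 0.1962]
tool_rot: [-0.499, -0.501, -0.499, 0.502]
force: [-0.7, -0.0, -0.2]
gripper_width: 0.0247
```

{"method": "servo_tool", "body": {
  "increments": [
    {"claw": 10,"dp": [10,0,0],"yaw": 0},
    {"claw": 10,"dp": [20,0,0],"yaw": 0},
    {"claw": 10,"dp": [20,0,0],"yaw": 0},
    {"claw": 10,"dp": [10,0,0],"yaw": 0},
    {"claw": 10,"dp": [0,0,0],"yaw": 0},
    {"claw": 10,"dp": [0,0,0],"yaw": 0},
    {"claw": 10,"dp": [0,0,0],"yaw": 0}
  ]
}}

```text
clock: 22.9
ee_pos: [0.5665, -0.1245, 0.1377]
tool_rot: [0.501, 0.5, 0.5, -0.499]
force: [0.9, 1.1, -0.7]
gripper_width: 0.0249
```

```bash
python3 look.py 13 wrist side; python3 - <<'E'
from h import *
from scipy.optimize import least_squares
p,d,K,R,t=load("wrist13.npz"); X=cloud(d,K,R,t)
b=(abs(X[...,2]-.04)<.004)&(np.hypot(X[...,0]-.565,X[...,1]+.125)<.06)
print('holder',cv2.minAreaRect(X[b][:,:2].astype(np.float32)))
p,d,K,R,t=load("side13.npz"); X=cloud(d,K,R,t);h=cv2.cvtColor(p,cv2.COLOR_RGB2HSV)
b=(h[...,1]>70)&(X[...,2]>.06)&(X[...,2]<.2)&(np.hypot(X[...,0]-.565,X[...,1]+.125)<.025); w=X[b]; print('foot z',np.sort(w[:,2])[[0,3,10]])
for lo in(.1,.13):
    m=w[(w[:,2]>lo)&(w[:,2]<lo+.03)]
    r=least_squares(lambda c:np.hypot(m[:,0]-c[0],m[:,1]-c[1])-.0135,[.565,-.125],loss='soft_l1',f_scale=.001); print('side pestle',lo,len(m),np.round(r.x,4))
b=(abs(X[...,2]-.04)<.005)&(h[...,1]>120)&(np.hypot(X[...,0]-.565,X[...,1]+.125)<.06)
print('holder side',cv2.minAreaRect(X[b][:,:2].astype(np.float32)))
# cartridge from side
r2=np.hypot(X[...,0]-.4993,X[...,1]-.156); b=(r2<.012)&(X[...,2]>.03)&(X[...,2]<.1); print('hub z',np.median(X[...,2][b]),b.sum())
a=cv2.resize(p[100:300,210:350],(420,600))[:,:,::-1]; cv2.imwrite('pics/c13.png',a)
E
```

```text
t 22.9 ee [ 0.5665 -0.1245  0.1377] q [ 0.5007  0.5003  0.4996 -0.4994] f [ 0.92  1.13 -0.74] w 0.024880072498988454
holder ((0.5651428699493408, -0.12460073828697205), (0.08063239604234695, 0.08019600063562393), 66.86947631835938)
foot z [0.09950623 0.10059741 0.10309382]
side pestle 0.1 74 [ 0.5652 -0.1257]
side pestle 0.13 79 [ 0.5652 -0.125 ]
holder side ((0.5621077418327332, -0.12275782227516174), (0.08512277156114578, 0.08259925246238708), 67.2557144165039)
hub z 0.07003609067387773 61
```

View pics/wrist13.png

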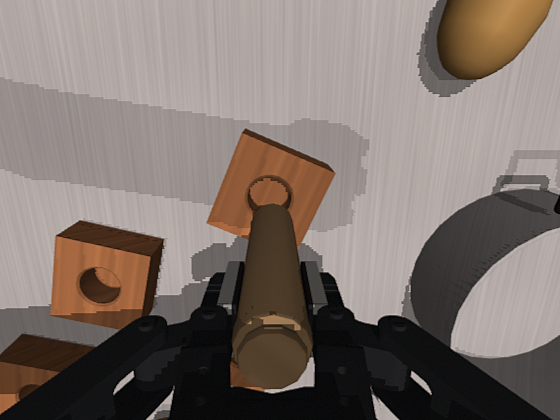

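View pics/c13.png

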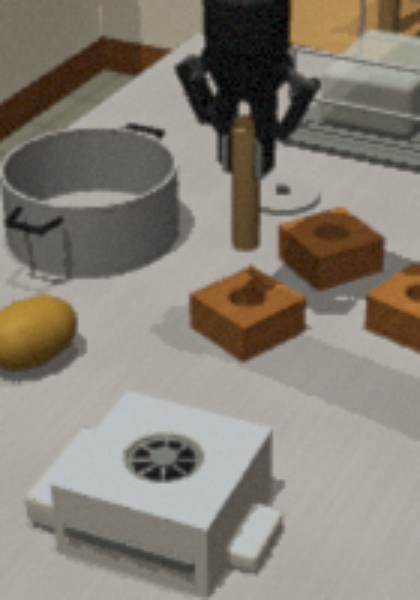

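The cartridge is now flush (hub z ≈ 0.070). The pestle is about 1.5 mm too far in +x compared with its original spot, so I'll correct that and lower it.

{"method": "servo_tool", "body": {
  "increments": [
    {"claw": 10,"dp": [8,-1.5,0.5],"yaw": 0},
    {"claw": 10,"dp": [12,0,0],"yaw": 0},
    {"claw": 10,"dp": [12,0,0],"yaw": 0},
    {"claw": 10,"dp": [8,0,0],"yaw": 0},
    {"claw": 10,"dp": [4,0,0],"yaw": 0},
    {"claw": 10,"dp": [0,0,0],"yaw": 0},
    {"claw": 10,"dp": [0,0,0],"yaw": 0},
    {"claw": 10,"dp": [0,0,0],"yaw": 0}
  ]
}}

```text
clock: 23.8
ee_pos: [0.5647, -0.1253, 0.0932]
tool_rot: [0.5, 0.5, 0.5, -0.5]
force: [0.0, -0.1, -0.6]
gripper_width: 0.0249
```

{"method": "servo_tool", "body": {
  "increments": [
    {"claw": 10,"dp": [5,0,0],"yaw": 0},
    {"claw": 10,"dp": [5,0,0],"yaw": 0},
    {"claw": 10,"dp": [5,0,0],"yaw": 0},
    {"claw": 10,"dp": [3,0,0],"yaw": 0},
    {"claw": 10,"dp": [0,0,0],"yaw": 0},
    {"claw": 10,"dp": [0,0,0],"yaw": 0}
  ]
}}

```text
clock: 24.4
ee_pos: [0.5643, -0.1253, 0.0746]
tool_rot: [0.5, 0.5, 0.5, -0.5]
force: [0.2, -0.1, -0.0]
gripper_width: 0.0251
```

{"method": "servo_tool", "body": {
  "increments": [
    {"claw": 10,"dp": [5,0.5,0],"yaw": 0},
    {"claw": 10,"dp": [5,0,0],"yaw": 0},
    {"claw": 10,"dp": [5,0,0],"yaw": 0},
    {"claw": 10,"dp": [3,0,0],"yaw": 0},
    {"claw": 10,"dp": [1.5,0,0],"yaw": 0},
    {"claw": 10,"dp": [0,0,0],"yaw": 0},
    {"claw": 10,"dp": [0,0,0],"yaw": 0}
  ]
}}

```text
clock: 25.1
ee_pos: [0.5648, -0.1253, 0.0553]
tool_rot: [0.5, 0.5, 0.5, -0.5]
force: [-0.1, 0.1, -0.8]
gripper_width: 0.0248
```

{"method": "servo_tool", "body": {
  "increments": [
    {"claw": 10,"dp": [1,0,0],"yaw": 0},
    {"claw": 10,"dp": [0.7,0,0],"yaw": 0},
    {"claw": 10,"dp": [0,0,0],"yaw": 0},
    {"claw": 10,"dp": [0,0,0],"yaw": 0}
  ]
}}

```text
clock: 25.5
ee_pos: [0.5647, -0.1253, 0.0535]
tool_rot: [0.5, 0.5, 0.5, -0.5]
force: [-0.2, -1.2, -1.8]
gripper_width: 0.0254
```

{"method": "servo_tool", "body": {
  "increments": [
    {"claw": 10,"dp": [0.5,0,0],"yaw": 0},
    {"claw": 10,"dp": [0.5,0,0],"yaw": 0},
    {"claw": 10,"dp": [0,0,0],"yaw": 0}
  ]
}}

```text
clock: 25.8
ee_pos: [0.5648, -0.1253, 0.0525]
tool_rot: [0.5, 0.5, 0.5, -0.5]
force: [-0.6, -0.7, -0.9]
gripper_width: 0.0251
```

{"method": "servo_tool", "body": {
  "increments": [
    {"claw": 10,"dp": [0.5,0,0],"yaw": 0},
    {"claw": 10,"dp": [0,0,0],"yaw": 0},
    {"claw": 10,"dp": [0,0,0],"yaw": 0}
  ]
}}

```text
clock: 26.1
ee_pos: [0.5648, -0.1253, 0.0525]
tool_rot: [0.5, 0.5, 0.5, -0.5]
force: [-1.7, 1.0, 6.0]
gripper_width: 0.025
```

The foot is on the hole floor: force 6 N at the same TCP height as the original grip. Releasing and retreating.

{"method": "servo_tool", "body": {
  "increments": [
    {"claw": 32,"dp": [-0.5,0,0],"yaw": 0},
    {"claw": 40,"dp": [0,0,0],"yaw": 0},
    {"claw": 85,"dp": [0,0,0],"yaw": 0},
    {"claw": 85,"dp": [0,0,0],"yaw": 0},
    {"claw": 85,"dp": [0,0,0],"yaw": 0},
    {"claw": 85,"dp": [0,0,0],"yaw": 0},
    {"claw": 85,"dp": [0,0,0],"yaw": 0},
    {"claw": 85,"dp": [0,0,0],"yaw": 0}
  ]
}}

```text
clock: 26.9
ee_pos: [0.5647, -0.1253, 0.0525]
tool_rot: [0.5, 0.5, 0.5, -0.5]
force: [-0.1, 0.0, -0.0]
gripper_width: 0.0852
```

{"method": "servo_tool", "body": {
  "increments": [
    {"claw": 85,"dp": [-10,0,0],"yaw": 0},
    {"claw": 85,"dp": [-20,0,0],"yaw": 0},
    {"claw": 85,"dp": [-20,0,0],"yaw": 0},
    {"claw": 85,"dp": [-20,0,0],"yaw": 0},
    {"claw": 85,"dp": [-20,0,0],"yaw": 0},
    {"claw": 85,"dp": [-20,0,0],"yaw": 0},
    {"claw": 85,"dp": [-20,0,0],"yaw": 0},
    {"claw": 85,"dp": [-20,0,0],"yaw": 0},
    {"claw": 85,"dp": [-10,0,0],"yaw": 0},
    {"claw": 85,"dp": [0,0,0],"yaw": 0},
    {"claw": 85,"dp": [0,0,0],"yaw": 0},
    {"claw": 85,"dp": [0,0,0],"yaw": 0}
  ]
}}

```text
clock: 28.1
ee_pos: [0.5639, -0.1251, 0.2113]
tool_rot: [0.499, 0.5, 0.501, -0.5]
force: [0.5, 0.2, -0.5]
gripper_width: 0.0852
```

```bash
python3 look.py 14 wrist side scene; python3 - <<'E'
from h import *
p,d,K,R,t=load("wrist14.npz"); X=cloud(d,K,R,t)
b=(abs(X[...,2]-.04)<.004)&(np.hypot(X[...,0]-.565,X[...,1]+.125)<.06)
print('holder',cv2.minAreaRect(X[b][:,:2].astype(np.float32)))
b=(X[...,2]>.136)&(X[...,2]<.15)&(np.hypot(X[...,0]-.565,X[...,1]+.125)<.03)
print('pestle top',np.round(X[b].mean(0),4),cv2.minEnclosingCircle(X[b][:,:2].astype(np.float32)))
p,d,K,R,t=load("side14.npz"); X=cloud(d,K,R,t); p0,d0,*_=load("side0.npz")
r2=np.hypot(X[...,0]-.4993,X[...,1]-.156); b=(r2<.009)&(X[...,2]>.03)&(X[...,2]<.1); print('hub z',np.median(X[...,2][b]))
E
```

```text
t 28.1 ee [ 0.5639 -0.1251  0.2113] q [ 0.4994  0.4996  0.5006 -0.5004] f [ 0.5   0.2  -0.49] w 0.08515828166709312
holder ((0.5651798248291016, -0.12464411556720734), (0.08052873611450195, 0.08031550794839859), 66.79946899414062)
pestle top [ 0.5656 -0.1244  0.1397] ((0.56569904088974, -0.12495461106300354), 0.01149284653365612)
hub z 0.07008925638937301
```

View pics/side14.png

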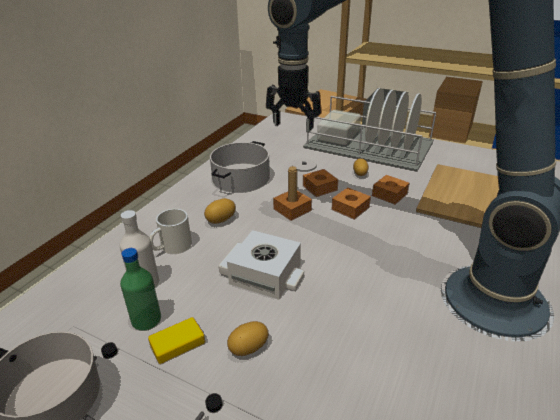

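View pics/scene14.png

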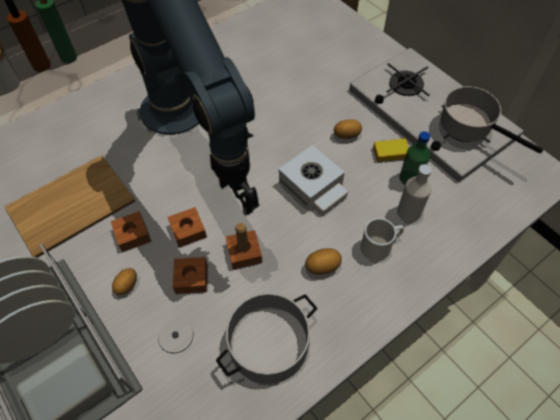

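Both views show the pestle upright in its holder (side (292,185), scene (243,248)). The cartridge is flush in the slicer (side (264,253)) and the bystanders are where they started. The hand is clear, so I'm handing in.

```bash
python3 -c "
from station import manip
print(manip.job_done())"
```

```text
the job is handed in; nothing more can be done
None
```

I took the pestle from the leftmost holder, pressed the cartridge home with it, stood the pestle back, and handed the job in at about 28 s.

**Pressing:** The pawls were met about 13.7 mm down and gave way at a force reading of about 13 N (limit 24 N). I pressed on to the stop at 22.9 mm.

**Last checks:**
- **Cartridge:** it rests about 20 mm below its start and level. The hub read z = 0.070 both just after pressing and at the end.
- **Pestle:** its top is at z = 0.1397 as at the start, within 1 mm of the holder's axis, with its foot on the hole floor.
- **Bystanders:** none looked moved in the side and scene views. I compared these by eye and did not measure them.
- **Robot:** the gripper is open and clear of everything.

**Disagreements:**
- **Tool height:** the reported TCP lay about 33 mm deeper than the fingertips the cameras saw. My first grip therefore caught only the pestle's neck, so I opened and gripped again lower.
- **Snap depth:** the resting depth of 20.3 mm is about 1.4 mm less than I predicted from the first pawl touch (21.7 mm). It does match the drop in force, so I took the cartridge as snapped in.
- **Camera offset:** the side camera read about 2 mm differently in x from the wrist camera.

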